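Put away the empty parts cups under the bench light

ROBOT

A 6-joint arm with a two-finger parallel gripper is mounted at the origin on the work surface. World frame = base frame: x ahead of the robot, y to its left, z up, the work surface at z = 0. Lengths are in mm, angles in degrees, forces in N, time in s.
With the tool pointing down it reaches from about 350 to 875 mm from the base axis. Payload 4.2 kg.
Tool frame: the origin (TCP) lies between the finger pads; the fingertips stand 17 mm ahead of it and the grasp point (between the pads) lies 2 mm behind it; z points along the fingers, y is the line along which they close (so a half turn about z gives the same grasp; the last joint's range is limited). The gripper opens to 85 mm and grips with 20 to 120 N. Pads are 22 mm wide; open, the fingers measure 114 mm over their backs; the gripper's body (76 mm by 85 mm) begins 54 mm behind the grasp point. The pads swing forward as they close: fully open they stand 13 mm farther back than shut.
Start: joints at [89.53, 22.042, 0.453, 0, -68.411, -14.817], TCP at [164.747, 602.875, 248.312] pointing down, gripper open.
Joint ranges: [-179.83, 179.83], [-69.29, 118.12], [-61.27, 80.66], [-181.25, 117.63], [-171.15, -9.14], [-177.46, 177.46]. Speed limits (degrees/s): [159.86, 159.86, 180, 180, 180, 180].

INTERFACE

Orientations are given as a 3x3 rotation matrix whose columns are the frame's x, y, z axes.
In Python, from rig import r gives the robot as it stands.
- The arm moves only by the tool servo_tool, never from a script. Its argument "commands" is a list of rows, each an object of numbers: "x", "y", "z": the shift along the tool's x, y, z in cm; "rx", "ry", "rz": the turn, a rotation vector about the tool's x, y, z in degrees; "grip": the closure, from 0 (fully open) to 1 (shut). In form: [{"x": .., "y": .., "z": .., "rx": .., "ry": .., "rz": .., "grip": ..}, ...]. A call has 1 to 5 rows; each row is the pose to reach, as a shift and turn from the pose commanded when the call began, along the tool's axes at that moment; what a row does not reach only later rows make up. A row lasts 1/8 s, in which the tool goes at most 62.5 mm and 10.7 degrees, less where a joint would pass 70% of its speed; a pose out of reach is approached as far as the arm can. A call with a gripper value outside its range is refused whole. The fingers move at their own pace and stop on an object; the grip force is fixed at half the most. Time passes only in rows, so rows that repeat a pose let the fingers close. It gives the time, the measured TCP pose, the force, the opening and the grip force at its end, in the units of the state.
- r.state(): the state, without advancing time (a new reading comes with each control period).
- r.camera(name): name is "scene" or "side" or "wrist"; returns a dict with "frame" (480x640x3 uint8, blue, green, red), "camera_matrix" (3x3 intrinsics, pixels), "extrinsics" (4x4, takes a point from camera to world coordinates); the wrist camera has in their place "hand_eye" (4x4, takes a point from camera to tool coordinates, whose origin is the TCP and whose axes are the flange's). Camera axes: x right, y down, z forward; pixel columns grow to the right and rows downward; lengths in mm; the calibration is good to about 2 mm. A picture is of the moment at which its call begins: read the wrist's pose just before it. There is no depth.
- r.close_job(): hands the job in; it is judged then, once.
The state is a dict: "time_s": time; "q": joint angles; "qd": joint speeds; "effort": joint torques, N m; "position": TCP position; "tool_rot": TCP orientation; "contact_force": force on the tool from outside, world axes, zero at the start; "wrist_torque": the same for the moment, N m; "gripper_width": finger opening in mm; "grasp_force": force on a finger pad.
Only numpy, scipy, OpenCV 4.12 (cv2) and the standard library are available. Lean on these libraries where they do the work, as an engineer would, in place of code of your own. Each camera call takes 0.05 s, during which the arm holds its last target. There are 200 camera calls.

TASK

Turn the bench light all the way up with the winged dimmer knob under the front edge of the riser shelf, then flip both sprung clips right down off the ends of the crate's lid, lift the lid off and lay it flat on the middle of the black rubber mat. Gather all the empty metal cups standing about the bench and nest them, upright and fully home, into one stack on the cup that is fixed inside the crate. When that is done, turn the light all the way down again, leaving the crate open and the other things on the bench undisturbed.

Things in the scene. Friction and masses are not known exactly. Their poses are not given: they have to be found in the camera images.
- riser: fixed white riser shelf: board 280 wide, 200 deep, 18 thick, underside 150 and top 168 mm above the bench, on side panels. Origin on the bench below the middle of the board's front edge; x points back under the shelf (away from the robot at yaw 0), y left along the front edge, z up. A grey instrument and a carton stand on top, 80 mm and more behind the front edge
- dimmer_knob (a joint): angle of the winged black knob under the shelf, upright axis 10 mm behind the front edge, growing counterclockwise from above. 0 = off: wing points out in front, 0.55 rad to the robot's left (riser direction -0.853, 0.523); 1.1 = fully up: as far to the right (-0.853, -0.523). Stops at both ends, friction 0.06 N m, stays where left. Push the wing sideways near its tip, fingers upright
- wing_tip (a point): outer end of the knob's wing at its mid-height. The wing is 12 mm thick, 22 mm high (120 to 142 mm above the bench) and ends here, 90 mm from the axis
- knob_axis (a point): point on the knob's axis at the wing's mid-height, 131 mm above the bench; fixed to the riser
- crate: grey open crate (fixed), outside 180 x 140 mm (x, y), 92 mm high, walls and floor 5 mm thick. Origin under its centre on the bench, x along its long side, z up. A clip is hinged on each of its two short ends
- clip_near (a joint): angle of the steel clip on the crate's -x end (nearer the robot): 0 = shut, hook over the lid; 2.0 = flipped down outside. Level hinge along the crate's y at crate x = -98, 55 mm above the bench. Plate 40 wide, 3 thick, 77 mm long, upright when shut. Push its tab outward from the lid's side: let go before about 0.25 rad it springs shut, beyond 0.4 it drops open by itself; under 1 N
- clip_far (a joint): the same for the clip on the crate's +x end, hinge at crate x = +98 mm; 0 = shut, 2.0 = flipped down outside
- tab_near (a point): middle of the free end (thumb tab) of the near clip: 132 mm above the bench and 32 mm above the lid's top when shut. The clip's hook reaches 18 mm inward over the lid at 102 to 106 mm above the bench
- tab_far (a point): middle of the free end of the far clip, 132 mm above the bench when shut
- lid: grey loose lid, 182 x 142 mm, about 0.22 kg: an 8 mm plate over a 164 x 124 x 4 mm plug inside the crate's walls. Origin at the centre of the plug's underside (88 mm above the bench when on the crate), x along the long side; plate top 12 mm above the origin. Black bar handle at the centre, 70 mm long along x, 12 mm wide, on two feet, its top 48 mm above the origin
- mat: fixed black rubber mat, 190 x 230 mm (x, y), 2 mm thick, origin under its centre on the bench: the place for the lid
- cup0: metal cup screwed to the crate's floor under the lid: base of the stack. All cups are alike: 75 mm high, tapering from 62 mm outer diameter at the rim to 38 mm at the foot, wall 2.5, floor 26 mm thick, 0.09 kg. Origin at the centre of the underside, z out of the mouth. A nested cup is home with its origin 26 mm above the one below (1.5 mm play all round), so only its top 26 mm shows
- cup1: metal cup like cup0, standing on the bench; may be absent
- cup2: metal cup like cup0, standing on the bench; may be absent
- cup3: metal cup like cup0, standing on the bench; may be absent
- cup4: metal cup like cup0, standing on the bench; may be absent
- spool: bystander: solder spool, 42 mm across and 42 mm high, upright; origin at its foot
- tape: bystander: black tape roll, 56 mm across, 18 mm high, lying flat; origin at its foot
- meter: bystander: yellow multimeter, 150 x 75 x 34 mm, lying flat; origin at the centre of its underside
- driver: bystander: screwdriver, 170 mm long, lying on the bench
- flux: bystander: amber jar, 48 mm across, 90 mm high; origin at its foot
There are look-alikes about, which are no part of the job. Leave any green look-alike of the crate alone.

How it is judged:
By the outcome, as a careful person would: the job done as asked, in the order asked, and still so for the second after the job is handed in, with the robot touching nothing.
Of cup1, cup2, cup3, cup4 only 2 to 4 are there at a start; the rules pass over those that are not, and their reading is None.
At some moment in a run one of cup1, cup2, cup3, cup4 may be knocked a few centimetres aside while the robot is not near it.
It also fails if it takes over 208 s, if anything falls off the work surface, if the arm or the gripper's body presses on something with over 40 N, if the wrist force passes 120 N, or if a joint passes its speed limit or range.

## Working session

There is one attempt and no reset: what is moved stays moved. The work goes in short steps, Python scripts to look and compute and a tool call to move; the robot and the scene stay as the last step left them, time stands still between calls to the robot, and variables do not carry over. Pictures are saved under pics/ and viewed, at most 14 in all, crops included, and the job is handed in when it is done.

Besides the shell and the picture viewer there is one more tool, called after "Emit:" as name(argument=value, ...) on one line, values as JSON. servo_tool: Moves the arm, as the interface text tells. Its arguments: {"type":"object","properties":{"commands":{"type":"array","items":{"type":"object","properties":{"x":{"type":"number"},"y":{"type":"number"},"z":{"type":"number"},"rx":{"type":"number"},"ry":{"type":"number"},"rz":{"type":"number"},"grip":{"type":"number"}}}}},"required":["commands"]}

```bash
ls; mkdir -p pics
cat > h.py <<'E'
import numpy as np, cv2
from rig import r
def snap(n,fn):
    s=r.state(); c=r.camera(n); c['s']=s
    if n=='wrist':
        T=np.eye(4); T[:3,:3]=s['tool_rot']; T[:3,3]=s['position']; c['extrinsics']=T@np.array(c['hand_eye'])
    cv2.imwrite('pics/'+fn+'.png',c['frame']); np.savez('pics/'+fn+'.npz',K=c['camera_matrix'],E=c['extrinsics'],f=c['frame']); return c
def load(fn):
    d=np.load('pics/'+fn+'.npz'); return {'frame':d['f'],'camera_matrix':d['K'],'extrinsics':d['E']}
def ray(c,u,v):
    E=np.array(c['extrinsics']); d=E[:3,:3]@np.linalg.solve(np.array(c['camera_matrix']),[u,v,1.]); return E[:3,3],d
def onz(c,u,v,z):
    o,d=ray(c,u,v); return (o+d*(z-o[2])/d[2])[:2].round(1)
def proj(c,p):
    E=np.linalg.inv(np.array(c['extrinsics'])); q=np.array(c['camera_matrix'])@(E[:3,:3]@np.array(p,float)+E[:3,3]); return (q[:2]/q[2]).round(1)
E
python3 - <<'E'
from h import *
s=r.state(); print(s)
for n in ['scene','side','wrist']:
    c=snap(n,n+'0'); print(n,np.array(c['extrinsics']).round(2).tolist(),np.array(c['camera_matrix']).tolist())
E
```

```text
pics
{'time_s': 0.0, 'q': array([ 8.95309730e+01,  2.20926727e+01,  3.79400022e-01, -2.81170733e-02,
       -6.84122713e+01, -1.48160671e+01]), 'qd': array([ 0.0569643 , -0.0761212 , -0.11680756, -0.01912615,  0.01382965,
       -0.00172103]), 'effort': array([ 1.10355199e-03, -3.92286944e+01,  1.88399577e+01,  4.18607980e+00,
       -4.56464215e-03, -6.10223818e-07]), 'position': array([164.60833467, 602.36277498, 247.20108206]), 'tool_rot': array([[ 9.64578317e-01, -2.63796219e-01, -4.74234102e-04],
       [-2.63796618e-01, -9.64575845e-01, -2.18730452e-03],
       [ 1.19567901e-04,  2.23492786e-03, -9.99997495e-01]]), 'contact_force': array([-0.35541053,  0.0419421 ,  0.12979695]), 'wrist_torque': array([-0.00313589,  0.01759348, -0.04684608]), 'grasp_force': 0.0, 'gripper_width': 85.28965109467366}
scene [[-0.5, 0.63, -0.6, 1249.36], [0.87, 0.36, -0.34, 398.73], [0.0, -0.69, -0.72, 1024.6], [0.0, 0.0, 0.0, 1.0]] [[548.9481722164943, 0.0, 317.5670231185863], [0.0, 548.9481722164943, 240.30421480237672], [0.0, 0.0, 1.0]]
side [[0.72, -0.38, 0.58, -337.05], [-0.7, -0.37, 0.61, -925.62], [-0.02, -0.84, -0.54, 895.67], [0.0, 0.0, 0.0, 1.0]] [[493.967482973369, 0.0, 317.90862881450187], [0.0, 493.967482973369, 237.95168122710268], [0.0, 0.0, 1.0]]
wrist [[-0.26, -0.92, -0.27, 234.16], [-0.96, 0.25, 0.07, 583.96], [0.0, 0.28, -0.96, 372.8], [0.0, 0.0, 0.0, 1.0]] [[427.20840571639263, 0.0, 322.82022870737705], [0.0, 427.20840571639263, 230.71717836038428], [0.0, 0.0, 1.0]]
```

View pics/scene0.png

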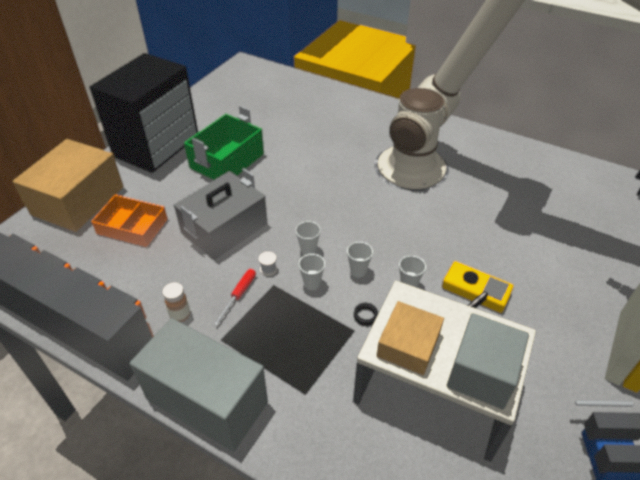

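View pics/side0.png

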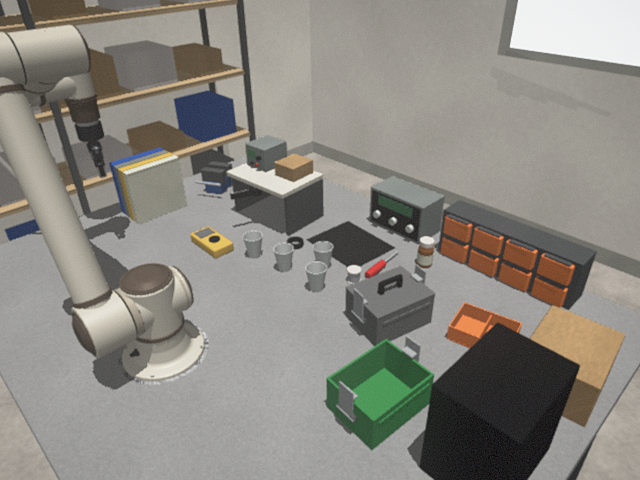

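The scene shows the closed grey crate at (222,215), and four cups at (308,237), (312,272), (359,260) and (411,270). The riser's front edge runs from (392,285) to (535,330), with the wing at (482,300). In the side view, the cups are left of the mat and the green look-alike is nearest.

Run:
```python
from h import *
c=load('scene0')
f=c['frame']
for n,(u,v,z) in dict(cupA=(308,229,75),cupB=(312,263,75),cupC=(359,249,75),cupD=(412,265,75),rl=(394,285,168),rr=(535,329,168),wing=(484,298,131),lidc=(222,205,100),mat1=(279,287,2),mat2=(354,331,2),mat3=(308,390,2),mat4=(221,343,2),spool=(268,256,42),tape=(366,313,18),flux=(174,290,90),l1=(176,209,100),l2=(218,174,100),l3=(267,206,100),l4=(222,243,100)).items(): print(n,onz(c,u,v,z))
a=cv2.resize(f[160:280,165:345],None,fx=4.4,fy=4.4,interpolation=cv2.INTER_CUBIC)[:,:792]
s=load('side0'); b=cv2.resize(s['frame'][230:350,190:450],None,fx=3,fy=3,interpolation=cv2.INTER_CUBIC)
cv2.imwrite('pics/zs.png',a);
```

```text
cupA [441.4 -91.7]
cupB [531.8 -27.6]
cupC [438.6  46.2]
cupD [422.4 174.2]
rl [570.6 186. ]
rr [535.4 458.3]
wing [480.5 350.6]
lidc [ 497.  -306.3]
mat1 [581.5 -90. ]
mat2 [603.7 122.2]
mat3 [778.7 106.8]
mat4 [ 776.7 -115.2]
spool [ 540.4 -145.5]
tape [557.2 127.7]
flux [ 759.6 -240.5]
l1 [ 565.3 -395.6]
l2 [ 405.3 -387.9]
l3 [ 444.3 -207.7]
l4 [ 601.7 -228.1]
```

View pics/zs.png

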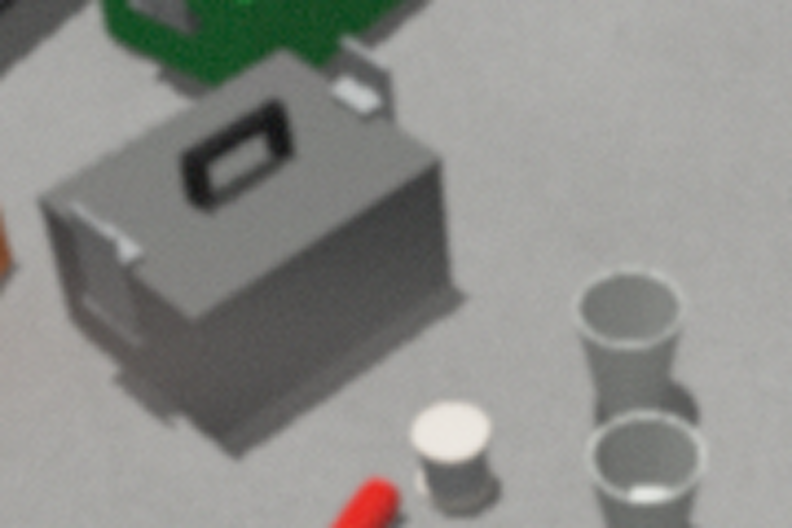

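View pics/wrist0.png

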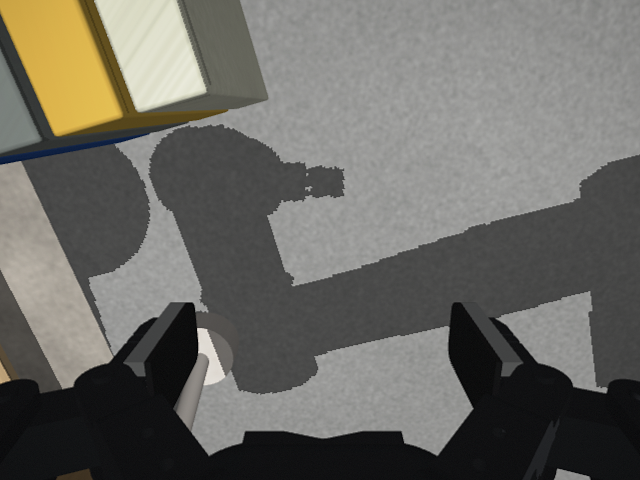

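The zoom gives the lid corners in original pixels: (174,205), (230,171), (265,196) and (209,233). Cup rims are at (308,230) and (312,264). The wrist view shows only bare bench. I'll go and look at the knob from above.

Emit:
servo_tool(commands=[{"x": 4,"y": 2,"z": -2},{"x": 9,"y": 4.5,"z": -4},{"x": 14,"y": 7,"z": -5.3},{"x": 18.3,"y": 9.1,"z": -5.3},{"x": 18.3,"y": 9.1,"z": -5.3,"grip": 1}])

```text
invalid input at $.commands[0]: expected keys x, y, z, rx, ry, rz, grip
```

Emit:
servo_tool(commands=[{"x": 5,"y": 2.5,"rz": -6,"grip": 1},{"x": 10,"y": 5,"rz": -12,"grip": 1},{"x": 15,"y": 7.5,"rz": -18,"grip": 1},{"x": 18.3,"y": 9.1,"rz": -22.7,"grip": 1},{"x": 18.3,"y": 9.1,"rz": -22.7,"grip": 1}])

```text
invalid input at $.commands[0]: expected keys x, y, z, rx, ry, rz, grip
```

```bash
cat >> h.py <<'E'
def yaw(s): R=s['tool_rot']; return np.degrees(np.arctan2(R[1,0],R[0,0]))
def go(x,y,z,yw=None):
    "tool-axis shift in cm, rz deg, to reach a pointing-down pose"
    s=r.state(); R=np.array(s['tool_rot']); d=R.T@(np.array([x,y,z])-s['position'])/10
    return d.round(2).tolist(), None if yw is None else round(-(yw-yaw(s)),1)
def st():
    s=r.state(); print(round(s['time_s'],2),s['position'].round(1),'yaw',round(yaw(s),1),'F',s['contact_force'].round(1),'w',round(s['gripper_width'],1),'g',round(s['grasp_force'],1),'q6',s['q'][5].round(0))
E
python3 - <<'E'
from h import *
st(); c=snap('wrist','w1'); print(proj(c,(563,323,131)),proj(c,(481,360,131)))
c=load('scene0')
for u,v in [(174.1,205.5),(229.8,171.4),(265,195.9),(209.3,232.7)]: print(onz(c,u,v,100))
E
```

```text
0.15 [164.6 602.5 247.5] yaw -15.3 F [ 0.8  0.1 -0.5] w 85.5 g 0.0 q6 -15.0
[  892.  -1289.7] [ 755.3 -787.2]
[ 557.8 -408. ]
[ 381.1 -367.4]
[ 415.5 -232.8]
[ 589.6 -274.2]
```

View pics/w1.png

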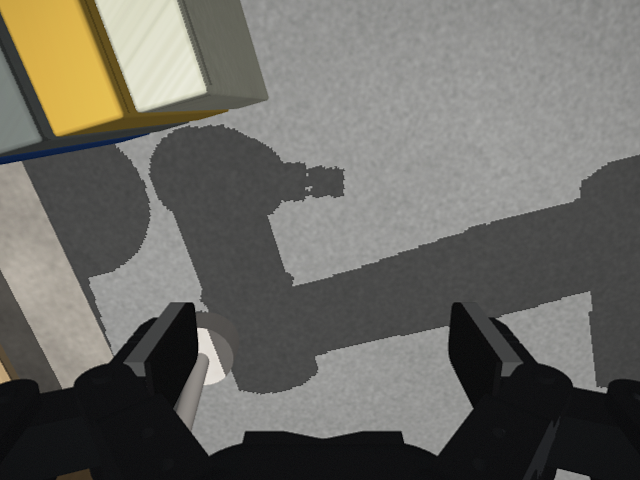

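The moves were refused because every key is required. The picture is unchanged from the first wrist view. I'll resend them.

Emit:
servo_tool(commands=[{"x": 5,"y": 2.5,"z": -2,"rx": 0,"ry": 0,"rz": 0,"grip": 0},{"x": 10,"y": 5,"z": -4,"rx": 0,"ry": 0,"rz": 0,"grip": 0},{"x": 15,"y": 7.5,"z": -5.3,"rx": 0,"ry": 0,"rz": 0,"grip": 0},{"x": 18.3,"y": 9.1,"z": -5.3,"rx": 0,"ry": 0,"rz": 0,"grip": 1},{"x": 18.3,"y": 9.1,"z": -5.3,"rx": 0,"ry": 0,"rz": 0,"grip": 1}])

```text
time_s: 0.82
position: [318.7, 465.2, 301.6]
tool_rot: [[0.964, -0.267, -0.0], [-0.267, -0.964, 0.0], [-0.0, -0.0, -1.0]]
contact_force: [-0.5, 0.2, 1.5]
gripper_width: 51.5
grasp_force: 0.0
```

Emit:
servo_tool(commands=[{"x": 5,"y": 2.5,"z": 0,"rx": 0,"ry": 0,"rz": -6,"grip": 1},{"x": 10,"y": 5,"z": 0,"rx": 0,"ry": 0,"rz": -12,"grip": 1},{"x": 15,"y": 7.5,"z": 0,"rx": 0,"ry": 0,"rz": -18,"grip": 1},{"x": 18.3,"y": 9.1,"z": 0,"rx": 0,"ry": 0,"rz": -22.7,"grip": 1},{"x": 18.3,"y": 9.1,"z": 0,"rx": 0,"ry": 0,"rz": -22.7,"grip": 1}])

```text
time_s: 1.45
position: [470.8, 330.0, 300.6]
tool_rot: [[0.992, 0.126, -0.001], [0.126, -0.992, -0.001], [-0.001, 0.001, -1.0]]
contact_force: [-0.1, -0.5, -0.1]
gripper_width: -0.2
grasp_force: 0.0
```

Run:
```python
from h import *
st(); c=snap('wrist','w2'); print(proj(c,(563,323,131)),proj(c,(481,360,131)))
```

```text
1.45 [470.8 330.  300.6] yaw 7.2 F [-0.1 -0.5 -0.1] w -0.2 g 0.0 q6 46.0
[351.2  74.5] [282.1 190.8]
```

View pics/w2.png

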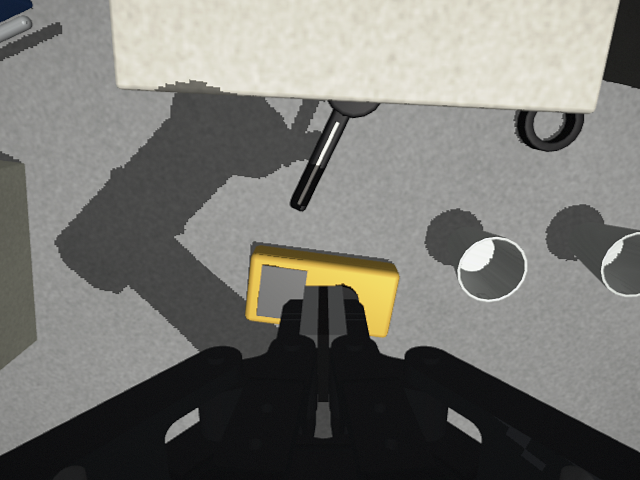

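The wrist view from above shows the board's front edge from (118,88) to (597,111). The wing runs from (350,105) to its tip at (298,208). The multimeter lies below at (325,290), and cup rims are at (492,268) and about (632,265).

Run:
```python
from h import *
c=load('w2')
a=onz(c,118,88,168);b=onz(c,597,111,168);print(a,b,np.linalg.norm(a-b))
ey=(a-b)/np.linalg.norm(a-b); ex=np.array([ey[1],-ey[0]]); O=(a+b)/2; ax=O+10*ex
print('ex',ex,'axis',ax,'off tip',ax+90*(-.853*ex+.523*ey),'seen',onz(c,298,206,142),'cup',onz(c,492,269,75))
def fp(th,rad,back):
    d=np.array([-np.cos(.55-th),np.sin(.55-th)]); n=np.array([-d[1],d[0]])
    return ax+rad*(d[0]*ex+d[1]*ey)-back*(n[0]*ex+n[1]*ey)
for th,bk in [(0,36),(0,20),(.35,20),(.7,20),(1.1,20)]:
    p=fp(th,74,bk); print(th,p.round(1),go(p[0],p[1],130))
```

```text
[536.4 456.6] [558.7 180.2] 277.2981247682718
ex [0.99676116 0.08041886] axis [557.51761158 319.20418863] off tip [477.21094157 359.94798021] seen [474.2 347.4] cup [423.  173.5]
0 [507.8 384.8] ([4.46, -4.88, 17.06], None)
0 [500.6 370.5] ([3.56, -3.55, 17.06], None)
0.35 [486.4 347.9] ([1.87, -1.49, 17.06], None)
0.7 [480.9 321.8] ([0.99, 1.03, 17.07], None)
1.1 [486.  291.7] ([1.11, 4.08, 17.07], None)
```

Run:
```python
from h import *
c=load('w2')
print(onz(c,356,104,145),onz(c,356,104,142))
ex=np.array([.9968,.0804]);ey=np.array([-.0804,.9968]); ax=np.array([558.5,307.])
def fp(th,rad,back):
    d=np.array([-np.cos(.55-th),np.sin(.55-th)]); n=np.array([-d[1],d[0]])
    return ax+rad*(d[0]*ex+d[1]*ey)-back*(n[0]*ex+n[1]*ey)
print('tip',fp(0,90,0))
P0=np.array([go(*fp(0,74,45),130)[0]])
for th,bk in [(0,45),(0,20),(.3,20),(.6,20),(.9,20),(1.1,20)]:
    p=fp(th,74,bk); print(th,p.round(1),go(p[0],p[1],130)[0]-P0)
print(P0)
```

```text
[545.1 318.3] [545.1 318. ]
tip [478.23615529 347.72244924]
0 [512.9 380.6] [[0. 0. 0.]]
0 [501.6 358.3] [[-1.41  2.07  0.  ]]
0.3 [488.9 339.2] [[-2.9  3.8  0. ]]
0.6 [482.5 317.2] [[-3.82  5.91  0.01]]
0.9 [482.9 294.3] [[-4.07  8.18  0.01]]
1.1 [486.9 279.5] [[-3.86  9.7   0.01]]
[[ 4.91 -4.4  17.06]]
```

Emit:
servo_tool(commands=[{"x": 4.9,"y": -4.4,"z": 3,"rx": 0,"ry": 0,"rz": 0,"grip": 1},{"x": 4.9,"y": -4.4,"z": 8,"rx": 0,"ry": 0,"rz": 0,"grip": 1},{"x": 4.9,"y": -4.4,"z": 13,"rx": 0,"ry": 0,"rz": 0,"grip": 1},{"x": 4.9,"y": -4.4,"z": 16.7,"rx": 0,"ry": 0,"rz": 0,"grip": 1},{"x": 4.9,"y": -4.4,"z": 16.7,"rx": 0,"ry": 0,"rz": 0,"grip": 1}])

```text
time_s: 2.12
position: [510.1, 380.7, 130.8]
tool_rot: [[0.991, 0.13, -0.005], [0.13, -0.991, -0.006], [-0.006, 0.005, -1.0]]
contact_force: [0.5, -0.5, 0.7]
gripper_width: 0.4
grasp_force: 0.0
```

Emit:
servo_tool(commands=[{"x": -1.0,"y": 1.5,"z": 0,"rx": 0,"ry": 0,"rz": 0,"grip": 1},{"x": -2.0,"y": 2.8,"z": 0,"rx": 0,"ry": 0,"rz": 0,"grip": 1},{"x": -2.9,"y": 3.8,"z": 0,"rx": 0,"ry": 0,"rz": 0,"grip": 1},{"x": -3.4,"y": 4.9,"z": 0,"rx": 0,"ry": 0,"rz": 0,"grip": 1},{"x": -3.8,"y": 5.9,"z": 0,"rx": 0,"ry": 0,"rz": 0,"grip": 1}])

```text
time_s: 2.75
position: [482.7, 317.4, 135.1]
tool_rot: [[0.992, 0.13, 0.001], [0.13, -0.992, 0.001], [0.001, -0.001, -1.0]]
contact_force: [0.9, 0.7, -0.0]
gripper_width: -0.0
grasp_force: 0.6
```

Emit:
servo_tool(commands=[{"x": -0.2,"y": 0.8,"z": 0,"rx": 0,"ry": 0,"rz": 0,"grip": 1},{"x": -0.3,"y": 1.6,"z": 0,"rx": 0,"ry": 0,"rz": 0,"grip": 1},{"x": -0.3,"y": 2.3,"z": 0,"rx": 0,"ry": 0,"rz": 0,"grip": 1},{"x": -0.2,"y": 3.0,"z": 0,"rx": 0,"ry": 0,"rz": 0,"grip": 1},{"x": -0.2,"y": 3.0,"z": 0,"rx": 0,"ry": 0,"rz": 0,"grip": 1}])

```text
time_s: 3.38
position: [483.7, 291.7, 134.3]
tool_rot: [[0.992, 0.129, 0.001], [0.129, -0.992, 0.009], [0.002, -0.009, -1.0]]
contact_force: [-10.0, 16.0, -1.3]
gripper_width: 0.2
grasp_force: 8.9
```

Run:
```python
from h import *
st(); c=snap('wrist','w3'); d=snap('scene','s3'); print(load('scene0')['frame'].mean(),d['frame'].mean())
```

```text
3.38 [483.7 291.7 134.3] yaw 7.4 F [-10.   16.   -1.3] w 0.2 g 8.9 q6 50.0
119.49791666666667 124.7836328125
```

View pics/w3.png

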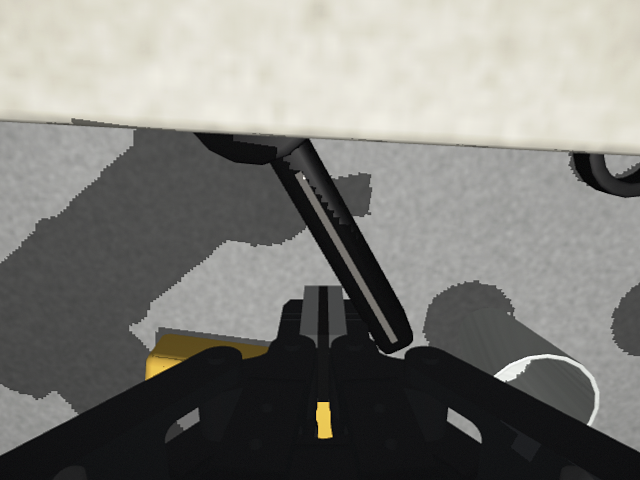

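The wing now points right, with its tip at (400,345), hard against its stop (19 N). It's fully up and the scene is brighter. Next I'll back off, rise and look at the crate.

Emit:
servo_tool(commands=[{"x": 0,"y": -2.5,"z": 0,"rx": 0,"ry": 0,"rz": 0,"grip": 1},{"x": 0,"y": -2.5,"z": -5,"rx": 0,"ry": 0,"rz": 0,"grip": 1},{"x": 0,"y": -2.5,"z": -11,"rx": 0,"ry": 0,"rz": 0,"grip": 1},{"x": 0,"y": -2.5,"z": -17,"rx": 0,"ry": 0,"rz": 0,"grip": 1},{"x": 0,"y": -2.5,"z": -19.5,"rx": 0,"ry": 0,"rz": 0,"grip": 1}])

```text
time_s: 4.1
position: [482.4, 312.5, 333.7]
tool_rot: [[0.992, 0.129, 0.005], [0.129, -0.992, 0.003], [0.005, -0.002, -1.0]]
contact_force: [0.5, 0.1, -0.6]
gripper_width: -0.4
grasp_force: 0.0
```

Emit:
servo_tool(commands=[{"x": -0.5,"y": 6.2,"z": 0,"rx": 0,"ry": 0,"rz": 0,"grip": 1},{"x": -1.0,"y": 12.4,"z": 0,"rx": 0,"ry": 0,"rz": 0,"grip": 1},{"x": -1.5,"y": 18.6,"z": 0,"rx": 0,"ry": 0,"rz": 0,"grip": 1},{"x": -2,"y": 24.8,"z": 0,"rx": 0,"ry": 0,"rz": 0,"grip": 1},{"x": -2.4,"y": 31,"z": 0,"rx": 0,"ry": 0,"rz": 0,"grip": 1}])

```text
time_s: 4.72
position: [497.2, -0.5, 329.4]
tool_rot: [[0.992, 0.129, -0.001], [0.129, -0.992, -0.001], [-0.001, 0.001, -1.0]]
contact_force: [0.9, 0.4, -0.4]
gripper_width: -0.0
grasp_force: 0.0
```

Emit:
servo_tool(commands=[{"x": -0.5,"y": 6.2,"z": 0,"rx": 0,"ry": 0,"rz": 5,"grip": 1},{"x": -1.0,"y": 12.4,"z": 0,"rx": 0,"ry": 0,"rz": 10,"grip": 1},{"x": -1.5,"y": 18.6,"z": 0,"rx": 0,"ry": 0,"rz": 15,"grip": 1},{"x": -2,"y": 24.8,"z": 0,"rx": 0,"ry": 0,"rz": 20,"grip": 1},{"x": -2.4,"y": 31,"z": 0,"rx": 0,"ry": 0,"rz": 20.3,"grip": 1}])

```text
time_s: 5.35
position: [513.3, -311.2, 329.1]
tool_rot: [[0.975, -0.224, -0.002], [-0.224, -0.975, -0.0], [-0.001, 0.001, -1.0]]
contact_force: [0.5, 0.3, 0.4]
gripper_width: -0.1
grasp_force: 0.0
```

Emit:
servo_tool(commands=[{"x": 0,"y": 2,"z": 0,"rx": 0,"ry": 0,"rz": 0,"grip": 1},{"x": 0,"y": 2,"z": 0,"rx": 0,"ry": 0,"rz": 0,"grip": 1}])

```text
time_s: 5.6
position: [508.6, -329.4, 328.4]
tool_rot: [[0.974, -0.226, -0.002], [-0.226, -0.974, 0.0], [-0.002, 0.0, -1.0]]
contact_force: [0.2, -0.1, 0.5]
gripper_width: -0.1
grasp_force: 0.0
```

Run:
```python
from h import *
st(); c=snap('wrist','w4')
```

```text
5.6 [ 508.6 -329.4  328.4] yaw -13.0 F [ 0.2 -0.1  0.5] w -0.1 g 0.0 q6 95.0
```

View pics/w4.png

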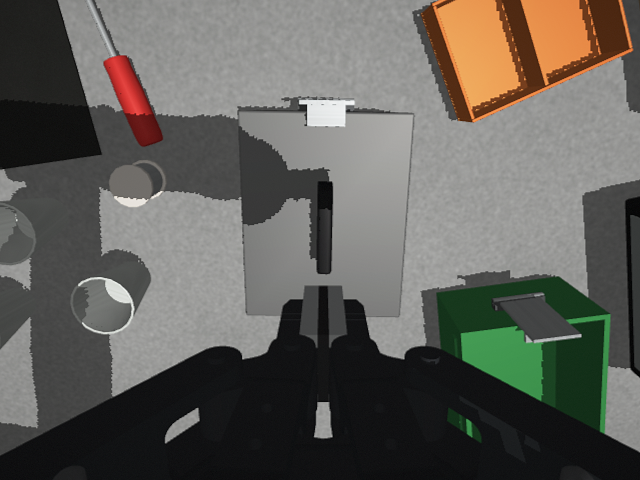

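The lid corners are at (238,110), (413,113), (400,317) and (247,315). The far clip's tab is at (327,102), the handle runs along (324,182–273), and there's a cup rim at (103,306).

Run:
```python
from h import *
c=load('w4')
P=[onz(c,u,v,100) for u,v in [(238,110),(413,113),(400,317),(247,315)]]
print(P); C=np.mean(P,0); ex=(P[0]+P[1]-P[2]-P[3]); ex/=np.linalg.norm(ex); print('C',C,'yaw',np.degrees(np.arctan2(ex[1],ex[0])),np.linalg.norm(P[0]-P[3]),np.linalg.norm(P[0]-P[1]))
h=(onz(c,325,182,136)+onz(c,324,273,136))/2; print('handle',h, 'tabfar',onz(c,327,101,132), C+98*ex,'cup',onz(c,103,306,75))
st()
ey=np.array([-ex[1],ex[0]])
for cx in (-70,-122,70,122): print(cx,go(*(C+cx*ex),129))
```

```text
[array([ 589.5, -278.8]), array([ 555.7, -414.3]), array([ 379.8, -372.4]), array([ 413.6, -236. ])]
C [ 484.65  -325.375] yaw -13.536996680095983 181.032179459896 139.65203185059642
handle [ 488.   -325.95] tabfar [ 580.1 -349.1] [ 579.92745992 -348.31417241] cup [443.  -94.1]
5.65 [ 508.9 -328.3  328.9] yaw -12.9 F [0.1 0.3 0.3] w -0.0 g 0.0 q6 95.0
-70 ([-9.4, 0.19, 20.0], None)
-122 ([-14.6, 0.13, 20.01], None)
70 ([4.6, 0.33, 19.98], None)
122 ([9.8, 0.39, 19.97], None)
```

Emit:
servo_tool(commands=[{"x": 4.5,"y": 0.3,"z": 6,"rx": 0,"ry": 0,"rz": 0,"grip": 1},{"x": 4.5,"y": 0.3,"z": 12,"rx": 0,"ry": 0,"rz": 0,"grip": 1},{"x": 4.5,"y": 0.3,"z": 17,"rx": 0,"ry": 0,"rz": 0,"grip": 1},{"x": 4.5,"y": 0.3,"z": 20,"rx": 0,"ry": 0,"rz": 0,"grip": 1},{"x": 4.5,"y": 0.3,"z": 20,"rx": 0,"ry": 0,"rz": 0,"grip": 1}])

```text
time_s: 6.28
position: [551.4, -339.0, 127.0]
tool_rot: [[0.975, -0.221, -0.006], [-0.221, -0.975, 0.002], [-0.006, -0.001, -1.0]]
contact_force: [0.5, 1.0, 1.0]
gripper_width: 0.1
grasp_force: 0.0
```

Emit:
servo_tool(commands=[{"x": 2,"y": 0,"z": 0,"rx": 0,"ry": 0,"rz": 0,"grip": 1},{"x": 3.5,"y": 0,"z": 0,"rx": 0,"ry": 0,"rz": 0,"grip": 1},{"x": 5.8,"y": 0,"z": 0,"rx": 0,"ry": 0,"rz": 0,"grip": 1},{"x": 5.8,"y": 0,"z": -1,"rx": 0,"ry": 0,"rz": 0,"grip": 1},{"x": 5.8,"y": 0,"z": -6,"rx": 0,"ry": 0,"rz": 0,"grip": 1}])

```text
time_s: 6.9
position: [607.4, -352.7, 188.3]
tool_rot: [[0.975, -0.222, -0.006], [-0.222, -0.975, 0.003], [-0.006, -0.001, -1.0]]
contact_force: [1.5, -0.6, 0.5]
gripper_width: 0.2
grasp_force: 0.0
```

Emit:
servo_tool(commands=[{"x": -6,"y": 0,"z": 0,"rx": 0,"ry": 0,"rz": 0,"grip": 1},{"x": -12,"y": 0,"z": 0,"rx": 0,"ry": 0,"rz": 0,"grip": 1},{"x": -18,"y": 0,"z": 0,"rx": 0,"ry": 0,"rz": 0,"grip": 1},{"x": -19.7,"y": 0,"z": 3,"rx": 0,"ry": 0,"rz": 0,"grip": 1},{"x": -19.7,"y": 0,"z": 3,"rx": 0,"ry": 0,"rz": 0,"grip": 1}])

```text
time_s: 7.52
position: [414.9, -309.4, 160.3]
tool_rot: [[0.975, -0.223, -0.001], [-0.223, -0.975, 0.0], [-0.001, -0.0, -1.0]]
contact_force: [-0.2, 0.4, 0.8]
gripper_width: 0.5
grasp_force: 0.0
```

Run:
```python
from h import *
st(); print(go(486-70*.973,-325.5+70*.232,129))
snap('side','sd5'); c=snap('scene','s5')
a=cv2.resize(c['frame'][150:270,160:280],None,fx=3.3,fy=3.3); b=cv2.resize(load('sd5')['frame'][250:370,330:450],None,fx=3.3,fy=3.3)
cv2.imwrite('pics/z5.png',np.hstack([a,b]))
```

```text
7.53 [ 414.9 -309.4  160.3] yaw -12.9 F [-0.2  0.4  0.8] w 0.5 g 0.0 q6 96.0
([0.29, -0.08, 3.13], None)
```

View pics/z5.png

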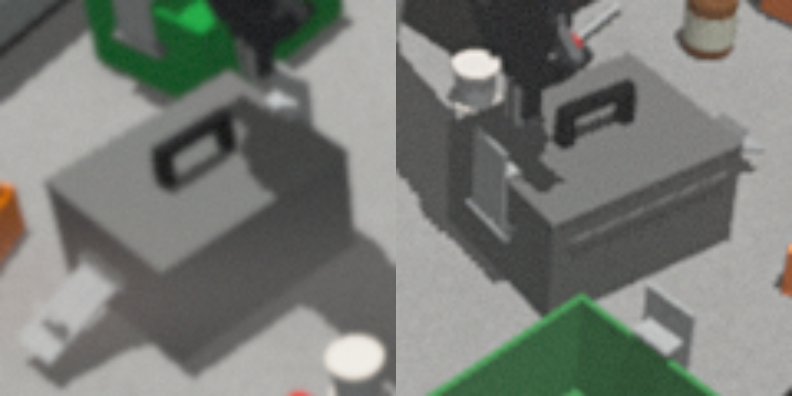

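The far clip lies flipped down and the near one is still shut. I'll do the near clip next, then hover over the handle.

Emit:
servo_tool(commands=[{"x": 0.3,"y": 0,"z": 2,"rx": 0,"ry": 0,"rz": 0,"grip": 1},{"x": 0.3,"y": 0,"z": 3.1,"rx": 0,"ry": 0,"rz": 0,"grip": 1},{"x": -2,"y": 0,"z": 3.1,"rx": 0,"ry": 0,"rz": 0,"grip": 1},{"x": -4,"y": 0,"z": 3.1,"rx": 0,"ry": 0,"rz": 0,"grip": 1},{"x": -5.8,"y": 0,"z": 3.1,"rx": 0,"ry": 0,"rz": 0,"grip": 1}])

```text
time_s: 8.25
position: [360.7, -297.5, 128.7]
tool_rot: [[0.975, -0.222, 0.001], [-0.222, -0.975, -0.001], [0.001, 0.0, -1.0]]
contact_force: [-1.1, 0.1, 0.3]
gripper_width: 0.2
grasp_force: 0.0
```

Emit:
servo_tool(commands=[{"x": 0,"y": 0,"z": -1,"rx": 0,"ry": 0,"rz": 0,"grip": 1},{"x": 0,"y": 0,"z": -6,"rx": 0,"ry": 0,"rz": 0,"grip": 1},{"x": 6,"y": 0,"z": -9,"rx": 0,"ry": 0,"rz": 0,"grip": 0.4},{"x": 12,"y": 0,"z": -9,"rx": 0,"ry": 0,"rz": 0,"grip": 0.4},{"x": 12.9,"y": 0,"z": -9,"rx": 0,"ry": 0,"rz": 0,"grip": 0.4}])

```text
time_s: 8.88
position: [490.3, -327.0, 219.0]
tool_rot: [[0.975, -0.222, 0.003], [-0.222, -0.975, -0.002], [0.003, 0.001, -1.0]]
contact_force: [-0.2, -0.4, -1.0]
gripper_width: 50.9
grasp_force: 0.0
```

Run:
```python
from h import *
c=snap('side','sd6'); s=snap('scene','s6')
st(); print(go(487,-325.7,128,-13.4))
a=cv2.resize(s['frame'][150:270,160:280],None,fx=3.3,fy=3.3); b=cv2.resize(c['frame'][250:370,330:450],None,fx=3.3,fy=3.3)
cv2.imwrite('pics/z6.png',np.hstack([a,b]))
```

```text
8.97 [ 487.4 -326.3  218. ] yaw -12.9 F [-0.1 -0.4 -0.2] w 51.3 g 0.0 q6 95.0
([-0.05, -0.05, 9.0], np.float64(0.5))
```

View pics/z6.png

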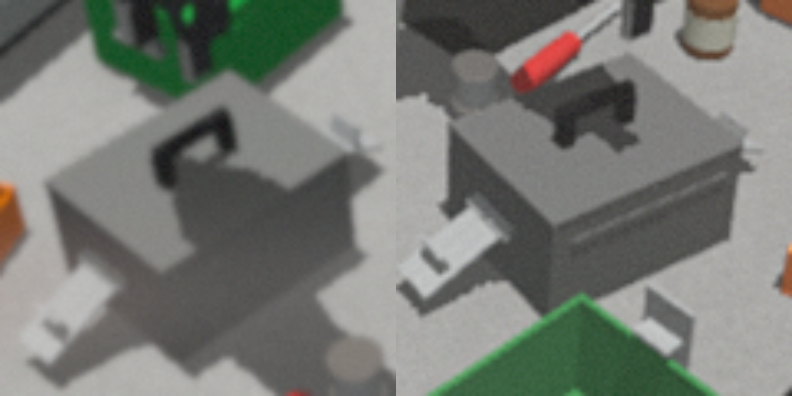

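Both clips are down. I'll grasp the handle and refine the mat position.

Emit:
servo_tool(commands=[{"x": 0,"y": -0.05,"z": 5,"rx": 0,"ry": 0,"rz": 0.5,"grip": 0.4},{"x": 0,"y": -0.05,"z": 9,"rx": 0,"ry": 0,"rz": 0.5,"grip": 0.4},{"x": 0,"y": -0.05,"z": 9,"rx": 0,"ry": 0,"rz": 0.5,"grip": 1},{"x": 0,"y": -0.05,"z": 9,"rx": 0,"ry": 0,"rz": 0.5,"grip": 1},{"x": 0,"y": -0.05,"z": 9,"rx": 0,"ry": 0,"rz": 0.5,"grip": 1}])

```text
time_s: 9.6
position: [487.2, -326.2, 130.7]
tool_rot: [[0.973, -0.231, 0.004], [-0.231, -0.973, -0.002], [0.004, 0.001, -1.0]]
contact_force: [-1.0, 0.4, 1.9]
gripper_width: 10.8
grasp_force: 59.6
```

Emit:
servo_tool(commands=[{"x": 0,"y": 0,"z": 0,"rx": 0,"ry": 0,"rz": 0,"grip": 1},{"x": 0,"y": 0,"z": -3,"rx": 0,"ry": 0,"rz": 0,"grip": 1},{"x": 0,"y": 0,"z": -8,"rx": 0,"ry": 0,"rz": 0,"grip": 1},{"x": 0,"y": 0,"z": -13,"rx": 0,"ry": 0,"rz": 0,"grip": 1},{"x": 0,"y": 0,"z": -13,"rx": 0,"ry": 0,"rz": 0,"grip": 1}])

```text
time_s: 10.22
position: [488.2, -326.5, 263.6]
tool_rot: [[0.973, -0.231, 0.01], [-0.231, -0.973, -0.004], [0.011, 0.002, -1.0]]
contact_force: [0.3, -0.0, -2.7]
gripper_width: 10.6
grasp_force: 59.1
```

Run:
```python
from h import *
c=load('scene0'); m=(c['frame'].max(2)<55).astype(np.uint8); m=cv2.morphologyEx(m,cv2.MORPH_OPEN,np.ones((3,3)))
n,l,s,ce=cv2.connectedComponentsWithStats(m); i=l[340,290]; print(s[i])
cn=max(cv2.findContours((l==i).astype(np.uint8),0,2)[0],key=cv2.contourArea)
ap=cv2.approxPolyDP(cn,8,True)[:,0]; print(ap.tolist())
P=np.array([onz(c,u,v,2) for u,v in ap]); print(P.tolist())
W=np.array([onz(c,*p[0],2) for p in cn],np.float32); print(cv2.minAreaRect(W))
c=load('side0'); m=(c['frame'].max(2)<55).astype(np.uint8); m=cv2.morphologyEx(m,cv2.MORPH_OPEN,np.ones((3,3)));n,l,s,ce=cv2.connectedComponentsWithStats(m); i=l[245,348]; print(s[i])
cn=max(cv2.findContours((l==i).astype(np.uint8),0,2)[0],key=cv2.contourArea);print(cv2.minAreaRect(np.array([onz(c,*p[0],2) for p in cn],np.float32)))
st()
```

```text
[     0      0    640    480 293845]
[[0, 0], [0, 280], [52, 315], [34, 324], [0, 305], [0, 328], [12, 335], [0, 340], [0, 479], [639, 479], [599, 473], [594, 457], [604, 448], [611, 462], [639, 462], [639, 438], [588, 439], [584, 425], [593, 416], [598, 428], [639, 429], [639, 0]]
[[-169.0, -2034.7], [898.9, -683.4], [908.6, -493.8], [946.1, -509.3], [948.8, -620.3], [991.4, -566.4], [990.5, -527.7], [1012.4, -539.7], [1211.3, -288.1], [630.8, 719.7], [656.0, 654.5], [629.9, 640.7], [602.6, 653.7], [623.8, 670.0], [597.8, 715.1], [548.7, 708.3], [599.6, 623.9], [574.4, 611.4], [546.3, 623.0], [567.1, 636.3], [529.5, 705.7], [-1586.7, 412.5]]
((18.9210205078125, -291.5867919921875), (2072.768310546875, 2828.1904296875), 30.08436393737793)
[     0      0    640    480 288386]
((1912.756591796875, 2756.93310546875), (7116.98046875, 9170.072265625), 36.960994720458984)
10.22 [ 488.2 -326.5  263.6] yaw -13.4 F [ 0.3 -0.  -2.7] w 10.6 g 59.1 q6 95.0
```

Run:
```python
from h import *
for fn,(u,v) in [('scene0',(290,340)),('side0',(350,243)),('s6',(290,340))]:
    c=load(fn); f=c['frame']; print(f[v,u], f[v,u-100])
    ff=cv2.GaussianBlur(f,(3,3),0); m=np.zeros((482,642),np.uint8)
    cv2.floodFill(ff,m,(u,v),0,(14,)*3,(14,)*3,4|(255<<8)|cv2.FLOODFILL_FIXED_RANGE|cv2.FLOODFILL_MASK_ONLY); m=cv2.morphologyEx(m[1:-1,1:-1],cv2.MORPH_OPEN,np.ones((5,5)))
    cn=max(cv2.findContours(m,0,2)[0],key=cv2.contourArea)
    print(cv2.contourArea(cn),cv2.approxPolyDP(cn,6,True)[:,0].tolist(),cv2.minAreaRect(np.array([onz(c,*p[0],2) for p in cn],np.float32)))
```

```text
[46 49 52] [150 157 148]
6334.5 [[272, 290], [275, 301], [228, 342], [306, 391], [350, 330]] ((687.5128784179688, 2.7569351196289062), (218.4183349609375, 182.59681701660156), 85.35591888427734)
[53 58 60] [114 116 115]
1627.0 [[319, 235], [345, 264], [388, 250], [350, 223]] ((684.6199951171875, -3.9621963500976562), (220.85240173339844, 180.98831176757812), 84.7282943725586)
[48 54 49] [160 167 159]
6495.5 [[272, 287], [269, 304], [230, 343], [306, 391], [350, 330]] ((684.8509521484375, -0.050140380859375), (225.017333984375, 186.50485229492188), 85.0998764038086)
```

Emit:
servo_tool(commands=[{"x": 1.0,"y": -3,"z": 0,"rx": 0,"ry": 0,"rz": 0,"grip": 1},{"x": 2.3,"y": -7.3,"z": 0,"rx": 0,"ry": 0,"rz": 0,"grip": 1},{"x": 3.6,"y": -11.6,"z": 0,"rx": 0,"ry": 0,"rz": 0,"grip": 1},{"x": 5.0,"y": -16,"z": 0,"rx": 0,"ry": 0,"rz": 0,"grip": 1},{"x": 6.4,"y": -20.5,"z": 0,"rx": 0,"ry": 0,"rz": 0,"grip": 1}])

```text
time_s: 10.85
position: [595.7, -139.5, 256.7]
tool_rot: [[0.973, -0.232, -0.003], [-0.232, -0.973, 0.001], [-0.003, -0.0, -1.0]]
contact_force: [0.7, -0.6, -1.7]
gripper_width: 10.9
grasp_force: 59.1
```

Emit:
servo_tool(commands=[{"x": 1.4,"y": -4.4,"z": 0,"rx": 0,"ry": 0,"rz": -2,"grip": 1},{"x": 2.8,"y": -8.8,"z": 2,"rx": 0,"ry": 0,"rz": -4,"grip": 1},{"x": 4.2,"y": -13,"z": 5,"rx": 0,"ry": 0,"rz": -6,"grip": 1},{"x": 5.2,"y": -15.8,"z": 9,"rx": 0,"ry": 0,"rz": -8.4,"grip": 1},{"x": 5.2,"y": -15.8,"z": 13,"rx": 0,"ry": 0,"rz": -8.4,"grip": 1}])

```text
time_s: 11.48
position: [683.1, 3.0, 125.0]
tool_rot: [[0.996, -0.084, -0.002], [-0.084, -0.996, 0.001], [-0.002, -0.0, -1.0]]
contact_force: [-0.2, 0.4, -3.6]
gripper_width: 10.8
grasp_force: 59.1
```

Emit:
servo_tool(commands=[{"x": 0,"y": 0,"z": 0,"rx": 0,"ry": 0,"rz": 0,"grip": 1},{"x": 0,"y": 0,"z": 0,"rx": 0,"ry": 0,"rz": 0,"grip": 1}])

```text
time_s: 11.72
position: [683.8, 0.3, 129.4]
tool_rot: [[0.996, -0.087, 0.002], [-0.087, -0.996, -0.0], [0.002, 0.0, -1.0]]
contact_force: [0.7, -0.1, -2.3]
gripper_width: 10.7
grasp_force: 59.1
```

Run:
```python
from h import *
st(); print(go(685,0,46,-5)); snap('wrist','w7')
```

```text
11.72 [6.838e+02 3.000e-01 1.294e+02] yaw -5.0 F [ 0.7 -0.1 -2.3] w 10.7 g 59.1 q6 71.0
([0.11, 0.01, 8.34], np.float64(0.0))
```

View pics/w7.png

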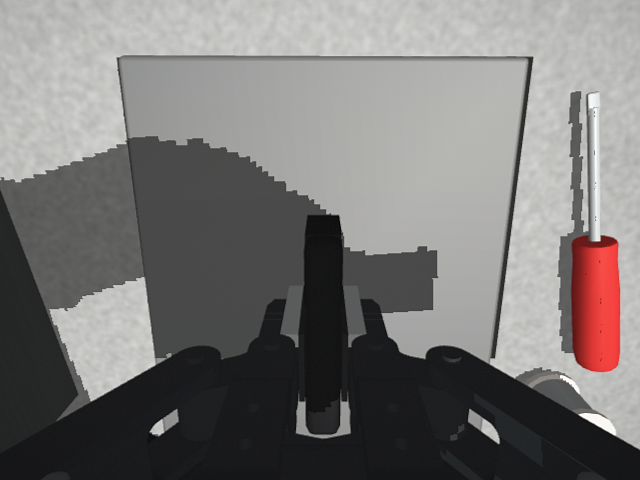

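The held lid is over the mat, with thin mat edges showing at (530,200), the driver to the right, and the way clear. I'll lower it.

Emit:
servo_tool(commands=[{"x": 0.1,"y": 0,"z": 3,"rx": 0,"ry": 0,"rz": 0,"grip": 1},{"x": 0.1,"y": 0,"z": 6,"rx": 0,"ry": 0,"rz": 0,"grip": 1},{"x": 0.1,"y": 0,"z": 7.6,"rx": 0,"ry": 0,"rz": 0,"grip": 1},{"x": 0.1,"y": 0,"z": 8.3,"rx": 0,"ry": 0,"rz": 0,"grip": 1},{"x": 0.1,"y": 0,"z": 8.4,"rx": 0,"ry": 0,"rz": 0,"grip": 1}])

```text
time_s: 12.4
position: [684.9, 0.5, 45.2]
tool_rot: [[0.996, -0.087, 0.002], [-0.087, -0.996, 0.0], [0.002, -0.0, -1.0]]
contact_force: [-0.1, 0.5, -2.2]
gripper_width: 10.6
grasp_force: 59.1
```

Emit:
servo_tool(commands=[{"x": 0,"y": 0,"z": 0,"rx": 0,"ry": 0,"rz": 0,"grip": 1},{"x": 0,"y": 0,"z": 0,"rx": 0,"ry": 0,"rz": 0,"grip": 1}])

```text
time_s: 12.65
position: [684.7, 0.7, 45.3]
tool_rot: [[0.996, -0.087, 0.002], [-0.087, -0.996, 0.0], [0.002, -0.0, -1.0]]
contact_force: [-0.0, -0.2, -1.9]
gripper_width: 10.6
grasp_force: 59.1
```

Emit:
servo_tool(commands=[{"x": 0,"y": 0,"z": 0.15,"rx": 0,"ry": 0,"rz": 0,"grip": 1},{"x": 0,"y": 0,"z": 0.15,"rx": 0,"ry": 0,"rz": 0,"grip": 0.4},{"x": 0,"y": 0,"z": 0.15,"rx": 0,"ry": 0,"rz": 0,"grip": 0.4},{"x": 0,"y": 0,"z": -1,"rx": 0,"ry": 0,"rz": 0,"grip": 0.4},{"x": 0,"y": 0,"z": -5,"rx": 0,"ry": 0,"rz": 0,"grip": 0.4}])

```text
time_s: 13.28
position: [682.6, 0.2, 92.7]
tool_rot: [[0.996, -0.087, -0.006], [-0.087, -0.996, -0.001], [-0.005, 0.001, -1.0]]
contact_force: [-0.7, -0.0, -0.1]
gripper_width: 51.2
grasp_force: 0.0
```

Emit:
servo_tool(commands=[{"x": 0,"y": 0,"z": -6,"rx": 0,"ry": 0,"rz": 0,"grip": 0},{"x": 0,"y": 0,"z": -12,"rx": 0,"ry": 0,"rz": 0,"grip": 0},{"x": -3,"y": 0,"z": -17,"rx": 0,"ry": 0,"rz": 0,"grip": 0},{"x": -6,"y": 0,"z": -21,"rx": 0,"ry": 0,"rz": 0,"grip": 0},{"x": -10,"y": 0,"z": -25,"rx": 0,"ry": 0,"rz": 0,"grip": 0}])

```text
time_s: 13.9
position: [583.7, 9.1, 346.5]
tool_rot: [[0.996, -0.087, 0.002], [-0.087, -0.996, 0.0], [0.001, -0.0, -1.0]]
contact_force: [0.1, 0.8, 0.2]
gripper_width: 85.0
grasp_force: 0.0
```

Emit:
servo_tool(commands=[{"x": -5,"y": -0.5,"z": -2,"rx": 0,"ry": 0,"rz": -2,"grip": 0},{"x": -10,"y": -1,"z": -5,"rx": 0,"ry": 0,"rz": -5,"grip": 0},{"x": -12,"y": -1,"z": -7,"rx": 0,"ry": 0,"rz": -5,"grip": 0},{"x": -12,"y": -1,"z": -7,"rx": 0,"ry": 0,"rz": -5,"grip": 0}])

```text
time_s: 14.4
position: [465.1, 29.5, 417.8]
tool_rot: [[1.0, 0.001, 0.007], [0.001, -1.0, 0.002], [0.007, -0.002, -1.0]]
contact_force: [0.4, 0.0, -0.6]
gripper_width: 85.4
grasp_force: 0.0
```

Run:
```python
from h import *
st(); snap('wrist','w8');snap('scene','s8');snap('side','sd8')
```

```text
14.4 [465.1  29.5 417.8] yaw 0.1 F [ 0.4  0.  -0.6] w 85.4 g 0.0 q6 66.0
```

View pics/w8.png

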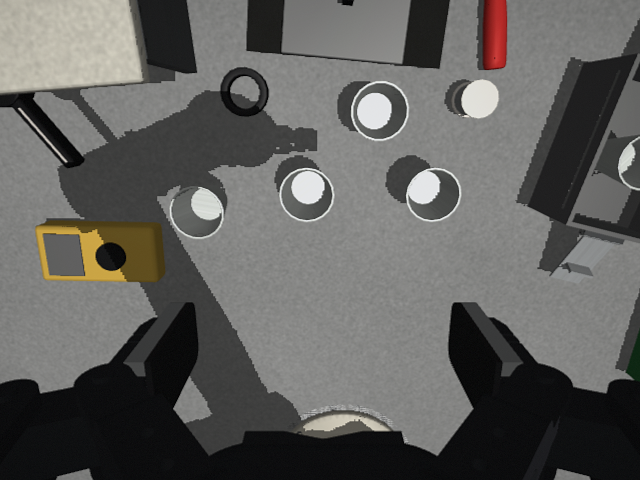

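The lid lies centred on the mat. Loose cup rims are at (197,212), (306,194), (433,194) and (380,111). The fixed cup's rim is at the right edge, near (640,163). The wing at (75,160) points right, fully up. I'll look into the crate next.

Emit:
servo_tool(commands=[{"x": 1,"y": 6,"z": 1,"rx": 0,"ry": 0,"rz": 0,"grip": 0},{"x": 2,"y": 12,"z": 3,"rx": 0,"ry": 0,"rz": 3,"grip": 0},{"x": 3,"y": 18,"z": 5,"rx": 0,"ry": 0,"rz": 6,"grip": 0},{"x": 4,"y": 24,"z": 7,"rx": 0,"ry": 0,"rz": 10,"grip": 0},{"x": 5,"y": 30,"z": 8.8,"rx": 0,"ry": 0,"rz": 13,"grip": 0}])

```text
time_s: 15.18
position: [515.3, -267.7, 324.9]
tool_rot: [[0.974, -0.227, -0.004], [-0.227, -0.974, 0.001], [-0.004, -0.0, -1.0]]
contact_force: [0.6, -0.4, 0.0]
gripper_width: 85.1
grasp_force: 0.0
```

Emit:
servo_tool(commands=[{"x": -1,"y": 6,"z": 0,"rx": 0,"ry": 0,"rz": 0,"grip": 0},{"x": -1,"y": 6,"z": 0,"rx": 0,"ry": 0,"rz": 0,"grip": 0},{"x": -1,"y": 6,"z": 0,"rx": 0,"ry": 0,"rz": 0,"grip": 0}])

```text
time_s: 15.55
position: [491.8, -322.0, 326.1]
tool_rot: [[0.974, -0.226, -0.003], [-0.226, -0.974, 0.001], [-0.003, -0.001, -1.0]]
contact_force: [0.3, 0.8, 0.5]
gripper_width: 85.1
grasp_force: 0.0
```

```bash
cat >> h.py <<'E'
def rims(c,zs,rmin=18,rmax=60):
    "bright-rim ellipses -> (px centre, diameter px, world xy at rim height)"
    g=cv2.cvtColor(c['frame'],cv2.COLOR_BGR2GRAY); m=((g>205)*255).astype(np.uint8)
    cs,h=cv2.findContours(m,cv2.RETR_CCOMP,cv2.CHAIN_APPROX_NONE); out=[]
    for k in cs:
        if len(k)<60: continue
        k=cv2.convexHull(k)
        if len(k)<5: continue
        (u,v),(a,b),_=cv2.fitEllipse(k)
        if a/b>.75 and 2*rmin<a<2*rmax and 2*rmin<b<2*rmax: out.append((round(u,1),round(v,1),round(a,1),round(b,1),onz(c,u,v,zs).tolist()))
    return out
E
python3 - <<'E'
from h import *
st(); c=snap('wrist','w9'); print('crate',rims(c,80)); print('w8',rims(load('w8'),75))
E
```

```text
15.55 [ 491.8 -322.   326.1] yaw -13.1 F [0.3 0.8 0.5] w 85.1 g 0.0 q6 94.0
crate [(103.1, 288.3, 52.3, 63.6, [446.2, -98.2]), (322.8, 201.5, 65.0, 67.9, [480.8, -319.4]), (322.2, 190.6, 39.4, 39.9, [490.5, -321.1])]
w8 [(433.2, 194.3, 51.4, 55.6, [443.8, -92.8]), (433.3, 194.3, 51.0, 54.7, [443.9, -92.8]), (306.4, 194.4, 53.0, 53.8, [443.5, 48.6]), (379.5, 110.5, 56.5, 59.7, [533.7, -29.5]), (379.4, 110.5, 55.6, 58.4, [533.6, -29.4])]
```

View pics/w9.png

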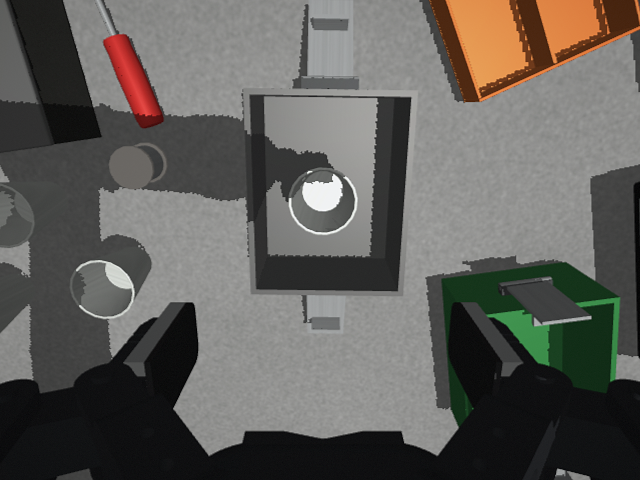

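The crate is open, and the fixed cup's rim centre is at (323,201) with its bright floor at (322,191). The crate rim corners are (243,90), (418,92), (402,294) and (251,292).

Run:
```python
from h import *
c=load('w9')
P=[onz(c,u,v,92) for u,v in [(243,90),(418,92),(402,294),(251,292)]];print(np.mean(P,0),[x.tolist() for x in P])
print('floor z31',onz(c,322.2,190.6,31))
for fn,(u,v) in [('s8',None),('sd8',None)] if 0 else []: pass
for fn in ('s8','sd8'):
    c=load(fn); p=proj(c,(480.8,-319.4,80)).astype(int); print(fn,p)
    a=cv2.resize(c['frame'][p[1]-40:p[1]+40,p[0]-40:p[0]+40],(400,400),interpolation=cv2.INTER_CUBIC)
    cv2.drawMarker(a,(200,200),(0,0,255)); cv2.imwrite(f'pics/z_{fn}.png',a)
cv2.imwrite('pics/z9.png',np.hstack([cv2.imread('pics/z_s8.png'),cv2.imread('pics/z_sd8.png')]))
```

```text
[ 484.525 -325.15 ] [[586.6, -278.5], [553.5, -414.4], [382.3, -371.1], [415.7, -236.6]]
floor z31 [ 481.  -318.8]
s8 [222 205]
sd8 [386 295]
```

View pics/z9.png

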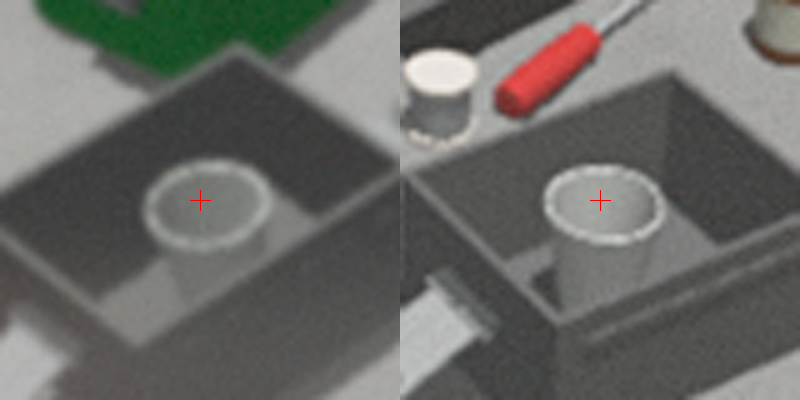

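I've now used all 14 picture views. Both fixed cameras agree with cup0 at about (481,-319), and from here I'll work from numbers alone. Next is cup A.

Emit:
servo_tool(commands=[{"x": -2,"y": -5,"z": 0,"rx": 0,"ry": 0,"rz": 0,"grip": 0},{"x": -4,"y": -10,"z": 0,"rx": 0,"ry": 0,"rz": 0,"grip": 0},{"x": -6,"y": -15,"z": 0,"rx": 0,"ry": 0,"rz": 0,"grip": 0},{"x": -8,"y": -20,"z": 0.5,"rx": 0,"ry": 0,"rz": 0,"grip": 0},{"x": -8.7,"y": -21.3,"z": 0.5,"rx": 0,"ry": 0,"rz": 0,"grip": 0}])

```text
time_s: 16.23
position: [454.3, -90.9, 323.0]
tool_rot: [[0.976, -0.219, 0.0], [-0.219, -0.976, 0.0], [0.0, -0.001, -1.0]]
contact_force: [1.5, -0.3, 0.2]
gripper_width: 85.5
grasp_force: 0.0
```

Emit:
servo_tool(commands=[{"x": 0,"y": 0,"z": 0,"rx": 0,"ry": 0,"rz": 0,"grip": 0},{"x": 0,"y": 0,"z": 0,"rx": 0,"ry": 0,"rz": 0,"grip": 0}])

```text
time_s: 16.48
position: [455.3, -94.5, 323.0]
tool_rot: [[0.974, -0.225, 0.0], [-0.225, -0.974, -0.0], [0.0, 0.0, -1.0]]
contact_force: [0.3, 0.1, 0.7]
gripper_width: 85.6
grasp_force: 0.0
```

Run:
```python
from h import *
st(); c=snap('wrist','w10'); R=rims(c,75); [print(x,go(*x[4],70)[0]) for x in R]
```

```text
16.48 [455.3 -94.5 323. ] yaw -13.0 F [0.3 0.1 0.7] w 85.6 g 0.0 q6 69.0
(187.9, 239.2, 36.8, 46.6, [438.1, 36.2]) [-4.63, -12.38, 25.28]
(324.2, 202.1, 65.1, 67.3, [443.8, -93.2]) [-1.16, 0.1, 25.29]
(323.2, 191.8, 38.4, 39.6, [453.1, -94.5]) [-0.22, 0.01, 25.29]
(238.4, 113.8, 36.6, 42.7, [534.3, -39.9]) [6.46, -7.14, 25.28]
(227.2, 116.9, 69.9, 74.3, [534.0, -29.9]) [6.2, -8.11, 25.28]
(580.5, 100.0, 68.0, 81.1, [480.7, -321.7]) [7.59, 21.53, 25.29]
(580.8, 99.8, 67.0, 79.6, [480.8, -322.0]) [7.61, 21.55, 25.29]
(355.3, 71.5, 45.4, 49.2, [545.0, -142.7]) [9.82, 2.64, 25.29]
```

Emit:
servo_tool(commands=[{"x": -1.2,"y": 0.1,"z": 6,"rx": 0,"ry": 0,"rz": 0,"grip": 0},{"x": -1.2,"y": 0.1,"z": 12,"rx": 0,"ry": 0,"rz": 0,"grip": 0},{"x": -1.2,"y": 0.1,"z": 18,"rx": 0,"ry": 0,"rz": 0,"grip": 0},{"x": -1.2,"y": 0.1,"z": 23,"rx": 0,"ry": 0,"rz": 0,"grip": 0},{"x": -1.2,"y": 0.1,"z": 25.3,"rx": 0,"ry": 0,"rz": 0,"grip": 0}])

```text
time_s: 17.15
position: [441.5, -93.8, 67.0]
tool_rot: [[0.974, -0.227, -0.005], [-0.227, -0.974, -0.001], [-0.005, 0.002, -1.0]]
contact_force: [0.2, -0.2, 0.2]
gripper_width: 85.4
grasp_force: 0.0
```

Emit:
servo_tool(commands=[{"x": 0,"y": 0,"z": 0,"rx": 0,"ry": 0,"rz": 0,"grip": 0},{"x": 0,"y": 0,"z": 0,"rx": 0,"ry": 0,"rz": 0,"grip": 0.15},{"x": 0,"y": 0,"z": 0,"rx": 0,"ry": 0,"rz": 0,"grip": 0.6},{"x": 0,"y": 0,"z": 0,"rx": 0,"ry": 0,"rz": 0,"grip": 0.6},{"x": 0,"y": 0,"z": 0,"rx": 0,"ry": 0,"rz": 0,"grip": 0.6}])

```text
time_s: 17.77
position: [444.3, -92.8, 72.3]
tool_rot: [[0.975, -0.224, 0.004], [-0.224, -0.975, -0.0], [0.004, -0.001, -1.0]]
contact_force: [-1.9, -0.8, 7.7]
gripper_width: 58.5
grasp_force: 62.4
```

Emit:
servo_tool(commands=[{"x": 0,"y": 0,"z": -1,"rx": 0,"ry": 0,"rz": 0,"grip": 0.6},{"x": 0,"y": 0,"z": -4,"rx": 0,"ry": 0,"rz": 0,"grip": 0.6},{"x": 0,"y": 0,"z": -9,"rx": 0,"ry": 0,"rz": 0,"grip": 0.6},{"x": 0,"y": 0,"z": -14,"rx": 0,"ry": 0,"rz": 0,"grip": 0.6},{"x": 0,"y": 0,"z": -17,"rx": 0,"ry": 0,"rz": 0,"grip": 0.6}])

```text
time_s: 18.4
position: [443.6, -92.5, 243.8]
tool_rot: [[0.974, -0.225, 0.006], [-0.225, -0.974, 0.001], [0.006, -0.002, -1.0]]
contact_force: [-0.4, 0.2, -1.6]
gripper_width: 58.2
grasp_force: 64.5
```

Run:
```python
from h import *
st(); print(go(480.9,-319.4,239,-13))
```

```text
18.4 [443.6 -92.5 243.8] yaw -13.0 F [-0.4  0.2 -1.6] w 58.2 g 64.5 q6 68.0
([8.73, 21.28, 0.48], np.float64(0.0))
```

Emit:
servo_tool(commands=[{"x": 1.7,"y": 4.3,"z": 0,"rx": 0,"ry": 0,"rz": 0,"grip": 0.6},{"x": 3.4,"y": 8.6,"z": 0,"rx": 0,"ry": 0,"rz": 0,"grip": 0.6},{"x": 5.2,"y": 12.9,"z": 0,"rx": 0,"ry": 0,"rz": 0,"grip": 0.6},{"x": 7,"y": 17.2,"z": 0,"rx": 0,"ry": 0,"rz": 0,"grip": 0.6},{"x": 8.7,"y": 21.3,"z": 0,"rx": 0,"ry": 0,"rz": 0,"grip": 0.6}])

```text
time_s: 19.02
position: [479.9, -321.1, 241.0]
tool_rot: [[0.974, -0.225, 0.002], [-0.225, -0.974, -0.0], [0.002, -0.0, -1.0]]
contact_force: [0.2, 0.1, -0.7]
gripper_width: 58.5
grasp_force: 64.6
```

Emit:
servo_tool(commands=[{"x": 0,"y": 0,"z": 0,"rx": 0,"ry": 0,"rz": 0,"grip": 0.6},{"x": 0,"y": 0,"z": 0,"rx": 0,"ry": 0,"rz": 0,"grip": 0.6}])

```text
time_s: 19.27
position: [479.4, -319.2, 240.2]
tool_rot: [[0.974, -0.225, 0.0], [-0.225, -0.974, 0.0], [0.0, -0.001, -1.0]]
contact_force: [0.7, 0.7, -0.4]
gripper_width: 58.5
grasp_force: 64.6
```

Run:
```python
from h import *
st(); c=snap('wrist','w11'); R=rims(c,250,rmin=10,rmax=150); [print(x,go(*x[4],70)[0]) for x in R]
s=r.state(); p=s['position']; z=p[2]
for rz in (z,z+5,z+10): print(rz,proj(c,(p[0],p[1],rz)))
for n in ('scene','side'):
    k=snap(n,n+'11'); print(n,'axis foot/rim px',proj(k,(p[0],p[1],z-70)),proj(k,(p[0],p[1],z+5)))
print(go(480.9,-319.4,101,-13))
```

```text
19.27 [ 479.4 -319.2  240.2] yaw -13.0 F [ 0.7  0.7 -0.4] w 58.5 g 64.6 q6 95.0
(324.9, 199.7, 41.1, 48.4, [524.9, -330.2]) [4.67, 0.1, 17.04]
(324.1, 208.0, 80.5, 86.7, [522.7, -329.4]) [4.43, 0.07, 17.04]
240.36962931353162 [322.1 332.6]
245.36962931353162 [322.1 340.7]
250.36962931353162 [322.1 349.3]
scene axis foot/rim px [218.5 177.5] [214.4 152.5]
side axis foot/rim px [388.2 266.8] [390.  241.6]
([0.11, 0.06, 13.95], np.float64(0.1))
```

Run:
```python
from h import *
c=load('w11'); print('cup0',onz(c,324.1,208,80),onz(c,324.9,199.7,31))
s=r.state(); p=s['position']; R=s['tool_rot']
for z in (235,240,245,250): print(z,proj(c,p+31*R[:,0]-[0,0,p[2]-z]),proj(c,p-31*R[:,0]-[0,0,p[2]-z]))
print('foot',proj(c,p+19*R[:,0]-[0,0,70]))
g=cv2.cvtColor(c['frame'],cv2.COLOR_BGR2GRAY)
for u in (310,322,334): print(u,[int(x) for x in g[200:480:5,u]])
```

```text
cup0 [ 483.1 -320.9] [ 478.2 -320.6]
235 [320.8 237.2] [321.4 400.9]
240 [320.8 242.1] [321.4 410.4]
245 [320.7 247.2] [321.3 420.5]
250 [320.6 252.8] [321.3 431.3]
foot [321.5 220.9]
310 [119, 118, 245, 251, 130, 95, 86, 87, 88, 86, 113, 113, 119, 115, 114, 117, 115, 114, 116, 116, 114, 117, 113, 116, 117, 97, 96, 96, 95, 95, 96, 97, 96, 98, 96, 97, 96, 96, 96, 96, 95, 93, 94, 230, 172, 168, 164, 172, 19, 15, 18, 22, 19, 18, 17, 20]
322 [120, 252, 251, 251, 253, 86, 87, 89, 87, 86, 128, 112, 117, 119, 115, 115, 117, 114, 115, 116, 117, 115, 115, 245, 243, 113, 116, 116, 115, 114, 114, 113, 111, 112, 112, 112, 112, 112, 112, 113, 112, 107, 112, 233, 162, 169, 172, 162, 17, 17, 18, 20, 19, 19, 18, 18]
334 [120, 240, 252, 251, 107, 87, 88, 88, 88, 87, 128, 113, 121, 118, 118, 115, 116, 118, 115, 115, 116, 112, 244, 244, 250, 110, 109, 109, 109, 106, 107, 110, 110, 109, 108, 108, 108, 107, 108, 107, 107, 107, 118, 233, 172, 162, 165, 175, 19, 15, 20, 19, 18, 20, 17, 19]
```

Emit:
servo_tool(commands=[{"x": 0.12,"y": 0.05,"z": 4,"rx": 0,"ry": 0,"rz": 0,"grip": 0.6},{"x": 0.12,"y": 0.05,"z": 8,"rx": 0,"ry": 0,"rz": 0,"grip": 0.6},{"x": 0.12,"y": 0.05,"z": 10,"rx": 0,"ry": 0,"rz": 0,"grip": 0.6},{"x": 0.12,"y": 0.05,"z": 11.5,"rx": 0,"ry": 0,"rz": 0,"grip": 0.6},{"x": 0.12,"y": 0.05,"z": 11.5,"rx": 0,"ry": 0,"rz": 0,"grip": 0.6}])

```text
time_s: 20.05
position: [480.7, -319.8, 124.4]
tool_rot: [[0.975, -0.224, -0.001], [-0.224, -0.975, 0.001], [-0.002, -0.0, -1.0]]
contact_force: [0.5, -0.7, -0.5]
gripper_width: 58.2
grasp_force: 64.7
```

Emit:
servo_tool(commands=[{"x": 0,"y": 0,"z": 0.7,"rx": 0,"ry": 0,"rz": 0,"grip": 0.6},{"x": 0,"y": 0,"z": 1.4,"rx": 0,"ry": 0,"rz": 0,"grip": 0.6},{"x": 0,"y": 0,"z": 1.8,"rx": 0,"ry": 0,"rz": 0,"grip": 0.6},{"x": 0,"y": 0,"z": 2.0,"rx": 0,"ry": 0,"rz": 0,"grip": 0.6},{"x": 0,"y": 0,"z": 2.0,"rx": 0,"ry": 0,"rz": 0,"grip": 0.6}])

```text
time_s: 20.68
position: [481.4, -320.1, 105.0]
tool_rot: [[0.974, -0.225, 0.001], [-0.225, -0.974, 0.0], [0.001, -0.0, -1.0]]
contact_force: [1.7, 2.6, -0.1]
gripper_width: 58.4
grasp_force: 64.7
```

Run:
```python
from h import *
st(); print(r.state()['wrist_torque'])
```

```text
20.68 [ 481.4 -320.1  105. ] yaw -13.0 F [ 1.7  2.6 -0.1] w 58.4 g 64.7 q6 95.0
[ 0.83070616 -0.36696067  0.03014672]
```

Emit:
servo_tool(commands=[{"x": 0,"y": 0,"z": 0.15,"rx": 0,"ry": 0,"rz": 0,"grip": 0.6},{"x": 0,"y": 0,"z": 0.3,"rx": 0,"ry": 0,"rz": 0,"grip": 0.6},{"x": 0,"y": 0,"z": 0.3,"rx": 0,"ry": 0,"rz": 0,"grip": 0.6}])

```text
time_s: 21.05
position: [481.5, -320.0, 103.3]
tool_rot: [[0.975, -0.224, 0.001], [-0.224, -0.975, -0.0], [0.001, -0.0, -1.0]]
contact_force: [0.4, 6.4, 8.3]
gripper_width: 58.3
grasp_force: 65.3
```

Emit:
servo_tool(commands=[{"x": 0,"y": 0,"z": 0,"rx": 0,"ry": 0,"rz": 0,"grip": 0.14},{"x": 0,"y": 0,"z": 0,"rx": 0,"ry": 0,"rz": 0,"grip": 0.14},{"x": 0,"y": 0,"z": 0,"rx": 0,"ry": 0,"rz": 0,"grip": 0.14},{"x": 0,"y": 0,"z": 0,"rx": 0,"ry": 0,"rz": 0,"grip": 0.14}])

```text
time_s: 21.55
position: [480.8, -320.6, 101.7]
tool_rot: [[0.974, -0.225, -0.0], [-0.225, -0.974, -0.0], [-0.0, 0.0, -1.0]]
contact_force: [-0.4, -0.1, 0.0]
gripper_width: 73.0
grasp_force: 0.0
```

Emit:
servo_tool(commands=[{"x": 0,"y": 0,"z": -2,"rx": 0,"ry": 0,"rz": 0,"grip": 0.14},{"x": 0,"y": 0,"z": -6,"rx": 0,"ry": 0,"rz": 0,"grip": 0.14},{"x": 0,"y": 0,"z": -12,"rx": 0,"ry": 0,"rz": 0,"grip": 0.14},{"x": 0,"y": 0,"z": -18,"rx": 0,"ry": 0,"rz": 0,"grip": 0},{"x": 0,"y": 0,"z": -22.2,"rx": 0,"ry": 0,"rz": 0,"grip": 0}])

```text
time_s: 22.18
position: [481.2, -320.7, 327.3]
tool_rot: [[0.974, -0.225, 0.003], [-0.225, -0.974, -0.002], [0.004, 0.001, -1.0]]
contact_force: [1.3, -0.8, 0.2]
gripper_width: 85.6
grasp_force: 0.0
```

Emit:
servo_tool(commands=[{"x": 1,"y": 0,"z": 0,"rx": 0,"ry": 0,"rz": 0,"grip": 0},{"x": 1,"y": 0,"z": 0,"rx": 0,"ry": 0,"rz": 0,"grip": 0}])

```text
time_s: 22.42
position: [490.7, -322.4, 322.7]
tool_rot: [[0.974, -0.225, -0.002], [-0.225, -0.974, 0.001], [-0.002, -0.001, -1.0]]
contact_force: [0.6, -0.1, -0.2]
gripper_width: 85.4
grasp_force: 0.0
```

Run:
```python
from h import *
st(); c=snap('wrist','w12'); 
for z in (106,): [print(x) for x in rims(c,z)]
for rz in (80,106,112): # predicted diameters
    p=np.array([481,-319.5,rz]); print(rz, proj(c,p), np.linalg.norm(proj(c,p+[0,31,0])-proj(c,p-[0,31,0])))
st()
```

```text
22.43 [ 490.7 -322.4  322.7] yaw -13.0 F [ 0.6 -0.1 -0.2] w 85.4 g 0.0 q6 95.0
(322.8, 208.7, 69.5, 73.3, [480.6, -319.9])
(322.3, 196.5, 41.5, 42.8, [490.6, -321.8])
80 [322.3 201.4] 70.32929688259364
106 [322.2 208.3] 75.32927717693832
112 [322.2 210.1] 76.56585400816736
22.48 [ 490.3 -322.3  322. ] yaw -13.0 F [-1.   0.5 -0.1] w 85.4 g 0.0 q6 95.0
```

Cup A is home: its rim reads at about z=106, as it should. Next is cup B.

Emit:
servo_tool(commands=[{"x": -0.3,"y": -6,"z": 0,"rx": 0,"ry": 0,"rz": 0,"grip": 0},{"x": -0.6,"y": -12,"z": 0,"rx": 0,"ry": 0,"rz": 0,"grip": 0},{"x": -0.9,"y": -18,"z": 0,"rx": 0,"ry": 0,"rz": 0,"grip": 0},{"x": -1.1,"y": -24,"z": 0,"rx": 0,"ry": 0,"rz": 0,"grip": 0},{"x": -1.3,"y": -29.5,"z": 0,"rx": 0,"ry": 0,"rz": 0,"grip": 0}])

```text
time_s: 23.1
position: [543.7, -30.4, 322.2]
tool_rot: [[0.975, -0.224, -0.003], [-0.224, -0.975, -0.001], [-0.003, 0.001, -1.0]]
contact_force: [0.5, -0.5, -0.4]
gripper_width: 85.6
grasp_force: 0.0
```

Emit:
servo_tool(commands=[{"x": 0,"y": 0,"z": 0,"rx": 0,"ry": 0,"rz": 0,"grip": 0},{"x": 0,"y": 0,"z": 0,"rx": 0,"ry": 0,"rz": 0,"grip": 0}])

```text
time_s: 23.35
position: [543.8, -32.3, 322.6]
tool_rot: [[0.975, -0.224, -0.003], [-0.224, -0.975, -0.001], [-0.003, 0.001, -1.0]]
contact_force: [0.3, 0.4, 0.3]
gripper_width: 85.5
grasp_force: 0.0
```

Run:
```python
from h import *
st(); c=snap('wrist','w13'); R=rims(c,75); [print(x,go(*x[4],70)[0]) for x in R]
```

```text
23.35 [543.8 -32.3 322.6] yaw -13.0 F [0.3 0.4 0.3] w 85.5 g 0.0 q6 63.0
(264.0, 307.5, 56.1, 62.3, [443.6, 48.4]) [-11.55, -5.69, 25.31]
(322.3, 200.6, 64.8, 67.3, [533.4, -29.9]) [-1.03, -0.08, 25.29]
(321.6, 190.0, 39.0, 39.6, [542.8, -31.4]) [-0.08, -0.15, 25.29]
(438.8, 152.4, 42.3, 45.6, [552.2, -137.5]) [3.22, 9.98, 25.29]
```

Emit:
servo_tool(commands=[{"x": -1.05,"y": -0.1,"z": 6,"rx": 0,"ry": 0,"rz": 0,"grip": 0},{"x": -1.05,"y": -0.1,"z": 12,"rx": 0,"ry": 0,"rz": 0,"grip": 0},{"x": -1.05,"y": -0.1,"z": 18,"rx": 0,"ry": 0,"rz": 0,"grip": 0},{"x": -1.05,"y": -0.1,"z": 23,"rx": 0,"ry": 0,"rz": 0,"grip": 0},{"x": -1.05,"y": -0.1,"z": 25.2,"rx": 0,"ry": 0,"rz": 0,"grip": 0}])

```text
time_s: 24.02
position: [532.0, -31.0, 68.6]
tool_rot: [[0.974, -0.228, -0.006], [-0.228, -0.974, -0.001], [-0.006, 0.003, -1.0]]
contact_force: [1.0, -0.5, 0.9]
gripper_width: 85.5
grasp_force: 0.0
```

Emit:
servo_tool(commands=[{"x": 0,"y": 0,"z": 0,"rx": 0,"ry": 0,"rz": 0,"grip": 0},{"x": 0,"y": 0,"z": 0,"rx": 0,"ry": 0,"rz": 0,"grip": 0.15},{"x": 0,"y": 0,"z": 0,"rx": 0,"ry": 0,"rz": 0,"grip": 0.6},{"x": 0,"y": 0,"z": 0,"rx": 0,"ry": 0,"rz": 0,"grip": 0.6},{"x": 0,"y": 0,"z": 0,"rx": 0,"ry": 0,"rz": 0,"grip": 0.6}])

```text
time_s: 24.65
position: [535.5, -29.2, 74.3]
tool_rot: [[0.975, -0.224, 0.004], [-0.224, -0.975, 0.0], [0.004, -0.001, -1.0]]
contact_force: [-1.0, -0.9, 4.3]
gripper_width: 57.7
grasp_force: 63.1
```

Emit:
servo_tool(commands=[{"x": 0,"y": 0,"z": -1,"rx": 0,"ry": 0,"rz": 0,"grip": 0.6},{"x": 0,"y": 0,"z": -4,"rx": 0,"ry": 0,"rz": 0,"grip": 0.6},{"x": 0,"y": 0,"z": -9,"rx": 0,"ry": 0,"rz": 0,"grip": 0.6},{"x": 0,"y": 0,"z": -14,"rx": 0,"ry": 0,"rz": 0,"grip": 0.6},{"x": 0,"y": 0,"z": -17,"rx": 0,"ry": 0,"rz": 0,"grip": 0.6}])

```text
time_s: 25.28
position: [535.0, -28.8, 246.0]
tool_rot: [[0.974, -0.224, 0.006], [-0.224, -0.974, 0.001], [0.005, -0.002, -1.0]]
contact_force: [0.6, 0.4, -1.8]
gripper_width: 57.9
grasp_force: 64.3
```

Emit:
servo_tool(commands=[{"x": 0.3,"y": 5.8,"z": 0,"rx": 0,"ry": 0,"rz": 0,"grip": 0.6},{"x": 0.6,"y": 11.6,"z": 0,"rx": 0,"ry": 0,"rz": 0,"grip": 0.6},{"x": 0.9,"y": 17.4,"z": 0,"rx": 0,"ry": 0,"rz": 0,"grip": 0.6},{"x": 1.2,"y": 23.4,"z": 0,"rx": 0,"ry": 0,"rz": 0,"grip": 0.6},{"x": 1.4,"y": 29.4,"z": 0,"rx": 0,"ry": 0,"rz": 0,"grip": 0.6}])

```text
time_s: 25.9
position: [481.3, -320.2, 243.1]
tool_rot: [[0.974, -0.224, 0.002], [-0.224, -0.974, -0.0], [0.002, -0.0, -1.0]]
contact_force: [1.0, 0.1, -0.5]
gripper_width: 57.9
grasp_force: 64.4
```

Emit:
servo_tool(commands=[{"x": 0,"y": 0,"z": 0,"rx": 0,"ry": 0,"rz": 0,"grip": 0.6},{"x": 0,"y": 0,"z": 0,"rx": 0,"ry": 0,"rz": 0,"grip": 0.6}])

```text
time_s: 26.15
position: [481.6, -318.6, 242.4]
tool_rot: [[0.974, -0.226, 0.001], [-0.226, -0.974, 0.0], [0.001, -0.0, -1.0]]
contact_force: [-0.7, -0.8, -1.3]
gripper_width: 57.8
grasp_force: 64.5
```

Run:
```python
from h import *
st(); print(go(481.0,-319.5,150,-13))
```

```text
26.15 [ 481.6 -318.6  242.4] yaw -13.0 F [-0.7 -0.8 -1.3] w 57.8 g 64.5 q6 94.0
([-0.04, 0.11, 9.24], np.float64(-0.0))
```

Emit:
servo_tool(commands=[{"x": 0.1,"y": 0.1,"z": 4,"rx": 0,"ry": 0,"rz": 0,"grip": 0.6},{"x": 0.1,"y": 0.1,"z": 7,"rx": 0,"ry": 0,"rz": 0,"grip": 0.6},{"x": 0.1,"y": 0.1,"z": 9,"rx": 0,"ry": 0,"rz": 0,"grip": 0.6},{"x": 0.1,"y": 0.1,"z": 9,"rx": 0,"ry": 0,"rz": 0,"grip": 0.6}])

```text
time_s: 26.65
position: [482.3, -318.0, 150.8]
tool_rot: [[0.975, -0.223, -0.003], [-0.223, -0.975, 0.001], [-0.003, -0.001, -1.0]]
contact_force: [-0.3, -0.7, -0.4]
gripper_width: 58.0
grasp_force: 64.5
```

Emit:
servo_tool(commands=[{"x": 0,"y": 0,"z": 0.7,"rx": 0,"ry": 0,"rz": 0,"grip": 0.6},{"x": 0,"y": 0,"z": 1.4,"rx": 0,"ry": 0,"rz": 0,"grip": 0.6},{"x": 0,"y": 0,"z": 1.7,"rx": 0,"ry": 0,"rz": 0,"grip": 0.6},{"x": 0,"y": 0,"z": 1.9,"rx": 0,"ry": 0,"rz": 0,"grip": 0.6},{"x": 0,"y": 0,"z": 1.9,"rx": 0,"ry": 0,"rz": 0,"grip": 0.6}])

```text
time_s: 27.28
position: [482.6, -319.9, 132.9]
tool_rot: [[0.974, -0.225, -0.0], [-0.225, -0.974, -0.0], [-0.0, 0.0, -1.0]]
contact_force: [0.5, 0.2, -0.7]
gripper_width: 57.8
grasp_force: 64.5
```

No side force. I'll lower the last few mm, release and check.

Emit:
servo_tool(commands=[{"x": 0,"y": 0,"z": 0.15,"rx": 0,"ry": 0,"rz": 0,"grip": 0.6},{"x": 0,"y": 0,"z": 0.3,"rx": 0,"ry": 0,"rz": 0,"grip": 0.6},{"x": 0,"y": 0,"z": 0.3,"rx": 0,"ry": 0,"rz": 0,"grip": 0.6}])

```text
time_s: 27.65
position: [483.3, -320.0, 131.4]
tool_rot: [[0.975, -0.224, 0.002], [-0.224, -0.975, -0.001], [0.002, 0.001, -1.0]]
contact_force: [-0.4, 1.0, 4.4]
gripper_width: 57.6
grasp_force: 65.0
```

Emit:
servo_tool(commands=[{"x": 0,"y": 0,"z": 0,"rx": 0,"ry": 0,"rz": 0,"grip": 0.14},{"x": 0,"y": 0,"z": 0,"rx": 0,"ry": 0,"rz": 0,"grip": 0.14},{"x": 0,"y": 0,"z": 0,"rx": 0,"ry": 0,"rz": 0,"grip": 0.14},{"x": 0,"y": 0,"z": 0,"rx": 0,"ry": 0,"rz": 0,"grip": 0.14}])

```text
time_s: 28.15
position: [482.6, -319.8, 129.7]
tool_rot: [[0.974, -0.225, -0.0], [-0.225, -0.974, 0.0], [-0.0, -0.0, -1.0]]
contact_force: [-0.2, -0.1, 0.9]
gripper_width: 73.6
grasp_force: 0.0
```

Emit:
servo_tool(commands=[{"x": 0,"y": 0,"z": -2,"rx": 0,"ry": 0,"rz": 0,"grip": 0.14},{"x": 0,"y": 0,"z": -6,"rx": 0,"ry": 0,"rz": 0,"grip": 0.14},{"x": 0,"y": 0,"z": -12,"rx": 0,"ry": 0,"rz": 0,"grip": 0.14},{"x": 0,"y": 0,"z": -18,"rx": 0,"ry": 0,"rz": 0,"grip": 0},{"x": 1,"y": 0,"z": -19.5,"rx": 0,"ry": 0,"rz": 0,"grip": 0}])

```text
time_s: 28.78
position: [493.4, -322.8, 330.7]
tool_rot: [[0.974, -0.225, 0.009], [-0.225, -0.974, -0.004], [0.01, 0.002, -1.0]]
contact_force: [-0.3, 0.4, -0.8]
gripper_width: 85.2
grasp_force: 0.0
```

Emit:
servo_tool(commands=[{"x": 0,"y": 0,"z": 0,"rx": 0,"ry": 0,"rz": 0,"grip": 0},{"x": 0,"y": 0,"z": 0,"rx": 0,"ry": 0,"rz": 0,"grip": 0}])

```text
time_s: 29.02
position: [491.6, -321.6, 323.0]
tool_rot: [[0.974, -0.225, -0.003], [-0.225, -0.974, 0.002], [-0.003, -0.001, -1.0]]
contact_force: [-0.7, -0.5, 0.0]
gripper_width: 85.7
grasp_force: 0.0
```

```bash
cat > chk.py <<'E'
from h import *; import sys
z=float(sys.argv[1]); st(); c=snap('wrist',sys.argv[2]); [print(x) for x in rims(c,z)]
p=np.array([481,-319.5,z]); print('pred',proj(c,p), .97*np.linalg.norm(proj(c,p+[0,31,0])-proj(c,p-[0,31,0])), 'if 5 high',proj(c,p+[0,0,5]))
E
python3 chk.py 132 w14; python3 -c "
from h import *
print('C look',go(443.5+11,48.5-2.6,323)[0])"
```

```text
29.02 [ 491.6 -321.6  323. ] yaw -13.0 F [-0.7 -0.5  0. ] w 85.7 g 0.0 q6 94.0
(324.3, 216.1, 74.5, 78.8, [481.3, -320.2])
pred [323.5 216.6] 78.5298125618545 if 5 high [323.5 218.3]
C look [-11.87, -34.98, 0.06]
```

Cup B is home. Next is cup C.

Emit:
servo_tool(commands=[{"x": -1.8,"y": -5.5,"z": 0,"rx": 0,"ry": 0,"rz": 0,"grip": 0},{"x": -3.6,"y": -11,"z": 0,"rx": 0,"ry": 0,"rz": 0,"grip": 0},{"x": -5.4,"y": -16.5,"z": 0,"rx": 0,"ry": 0,"rz": 0,"grip": 0},{"x": -7.2,"y": -22,"z": 0,"rx": 0,"ry": 0,"rz": 0,"grip": 0},{"x": -9,"y": -27.5,"z": 0,"rx": 0,"ry": 0,"rz": 0,"grip": 0}])

```text
time_s: 29.7
position: [465.4, -32.3, 323.7]
tool_rot: [[0.974, -0.225, -0.002], [-0.225, -0.974, -0.001], [-0.002, 0.001, -1.0]]
contact_force: [0.5, 0.1, -0.3]
gripper_width: 85.6
grasp_force: 0.0
```

Emit:
servo_tool(commands=[{"x": -2.9,"y": -5,"z": 0,"rx": 0,"ry": 0,"rz": 0,"grip": 0},{"x": -2.9,"y": -7.5,"z": 0,"rx": 0,"ry": 0,"rz": 0,"grip": 0},{"x": -2.9,"y": -7.5,"z": 0,"rx": 0,"ry": 0,"rz": 0,"grip": 0},{"x": -2.9,"y": -7.5,"z": 0,"rx": 0,"ry": 0,"rz": 0,"grip": 0}])

```text
time_s: 30.2
position: [454.7, 45.2, 324.1]
tool_rot: [[0.974, -0.225, -0.002], [-0.225, -0.974, -0.001], [-0.002, 0.001, -1.0]]
contact_force: [-0.6, -0.7, 0.7]
gripper_width: 85.6
grasp_force: 0.0
```

Run:
```python
from h import *
st(); c=snap('wrist','w15'); R=rims(c,75); [print(x,go(*x[4],70)[0]) for x in R]
```

```text
30.2 [454.7  45.2 324.1] yaw -13.0 F [-0.6 -0.7  0.7] w 85.6 g 0.0 q6 51.0
(321.7, 201.6, 64.9, 66.8, [443.4, 48.5]) [-1.16, -0.11, 25.43]
(321.5, 191.6, 38.1, 39.4, [452.3, 46.6]) [-0.25, -0.13, 25.43]
(511.0, 32.1, 44.6, 51.8, [544.8, -131.3]) [12.78, 15.12, 25.43]
```

Emit:
servo_tool(commands=[{"x": -1.2,"y": -0.1,"z": 6,"rx": 0,"ry": 0,"rz": 0,"grip": 0},{"x": -1.2,"y": -0.1,"z": 12,"rx": 0,"ry": 0,"rz": 0,"grip": 0},{"x": -1.2,"y": -0.1,"z": 18,"rx": 0,"ry": 0,"rz": 0,"grip": 0},{"x": -1.2,"y": -0.1,"z": 23,"rx": 0,"ry": 0,"rz": 0,"grip": 0},{"x": -1.2,"y": -0.1,"z": 25.4,"rx": 0,"ry": 0,"rz": 0,"grip": 0}])

```text
time_s: 30.88
position: [442.1, 47.5, 68.2]
tool_rot: [[0.974, -0.227, -0.005], [-0.227, -0.974, -0.002], [-0.004, 0.003, -1.0]]
contact_force: [0.3, -0.3, 1.0]
gripper_width: 85.3
grasp_force: 0.0
```

Emit:
servo_tool(commands=[{"x": 0,"y": 0,"z": 0,"rx": 0,"ry": 0,"rz": 0,"grip": 0},{"x": 0,"y": 0,"z": 0,"rx": 0,"ry": 0,"rz": 0,"grip": 0.15},{"x": 0,"y": 0,"z": 0,"rx": 0,"ry": 0,"rz": 0,"grip": 0.6},{"x": 0,"y": 0,"z": 0,"rx": 0,"ry": 0,"rz": 0,"grip": 0.6},{"x": 0,"y": 0,"z": 0,"rx": 0,"ry": 0,"rz": 0,"grip": 0.6}])

```text
time_s: 31.5
position: [444.9, 49.5, 73.3]
tool_rot: [[0.975, -0.224, 0.004], [-0.224, -0.975, 0.001], [0.004, -0.002, -1.0]]
contact_force: [-1.1, -1.8, 6.7]
gripper_width: 58.8
grasp_force: 62.3
```

Emit:
servo_tool(commands=[{"x": 0,"y": 0,"z": -1,"rx": 0,"ry": 0,"rz": 0,"grip": 0.6},{"x": 0,"y": 0,"z": -4,"rx": 0,"ry": 0,"rz": 0,"grip": 0.6},{"x": 0,"y": 0,"z": -9,"rx": 0,"ry": 0,"rz": 0,"grip": 0.6},{"x": 0,"y": 0,"z": -14,"rx": 0,"ry": 0,"rz": 0,"grip": 0.6},{"x": 0,"y": 0,"z": -19,"rx": 0,"ry": 0,"rz": 0,"grip": 0.6}])

```text
time_s: 32.12
position: [443.1, 49.3, 263.7]
tool_rot: [[0.974, -0.225, 0.002], [-0.225, -0.974, 0.001], [0.001, -0.002, -1.0]]
contact_force: [0.1, -0.4, -1.4]
gripper_width: 58.3
grasp_force: 64.5
```

Emit:
servo_tool(commands=[{"x": 1.2,"y": 3.5,"z": 0,"rx": 0,"ry": 0,"rz": 0,"grip": 0.6},{"x": 2.4,"y": 7,"z": 0,"rx": 0,"ry": 0,"rz": 0,"grip": 0.6},{"x": 4,"y": 12,"z": 0,"rx": 0,"ry": 0,"rz": 0,"grip": 0.6},{"x": 5.6,"y": 17,"z": 0,"rx": 0,"ry": 0,"rz": 0,"grip": 0.6},{"x": 7.2,"y": 22,"z": 0,"rx": 0,"ry": 0,"rz": 0,"grip": 0.6}])

```text
time_s: 32.75
position: [464.1, -182.6, 262.2]
tool_rot: [[0.974, -0.224, 0.002], [-0.224, -0.974, 0.0], [0.002, -0.001, -1.0]]
contact_force: [1.7, 1.1, -0.8]
gripper_width: 58.7
grasp_force: 64.5
```

Emit:
servo_tool(commands=[{"x": 1.7,"y": 5,"z": 0,"rx": 0,"ry": 0,"rz": 0,"grip": 0.6},{"x": 3.4,"y": 9.5,"z": 0,"rx": 0,"ry": 0,"rz": 0,"grip": 0.6},{"x": 4.7,"y": 13,"z": 0,"rx": 0,"ry": 0,"rz": 0,"grip": 0.6},{"x": 4.7,"y": 13,"z": 0,"rx": 0,"ry": 0,"rz": 0,"grip": 0.6},{"x": 4.7,"y": 13,"z": 0,"rx": 0,"ry": 0,"rz": 0,"grip": 0.6}])

```text
time_s: 33.38
position: [480.5, -318.0, 261.3]
tool_rot: [[0.974, -0.225, 0.0], [-0.225, -0.974, 0.0], [0.0, -0.0, -1.0]]
contact_force: [0.2, 0.2, -0.1]
gripper_width: 58.5
grasp_force: 64.6
```

Run:
```python
from h import *
st(); print(go(481.0,-319.5,177,-13))
```

```text
33.38 [ 480.5 -318.   261.3] yaw -13.0 F [ 0.2  0.2 -0.1] w 58.5 g 64.6 q6 94.0
([0.08, 0.14, 8.43], np.float64(-0.0))
```

Emit:
servo_tool(commands=[{"x": 0.15,"y": 0.15,"z": 4,"rx": 0,"ry": 0,"rz": 0,"grip": 0.6},{"x": 0.15,"y": 0.15,"z": 7,"rx": 0,"ry": 0,"rz": 0,"grip": 0.6},{"x": 0.15,"y": 0.15,"z": 8.4,"rx": 0,"ry": 0,"rz": 0,"grip": 0.6},{"x": 0.15,"y": 0.15,"z": 8.4,"rx": 0,"ry": 0,"rz": 0,"grip": 0.6}])

```text
time_s: 33.88
position: [482.0, -319.4, 176.9]
tool_rot: [[0.975, -0.223, -0.001], [-0.223, -0.975, 0.0], [-0.001, 0.0, -1.0]]
contact_force: [-0.5, -0.7, -0.3]
gripper_width: 58.4
grasp_force: 64.6
```

Emit:
servo_tool(commands=[{"x": 0,"y": 0,"z": 0.7,"rx": 0,"ry": 0,"rz": 0,"grip": 0.6},{"x": 0,"y": 0,"z": 1.3,"rx": 0,"ry": 0,"rz": 0,"grip": 0.6},{"x": 0,"y": 0,"z": 1.7,"rx": 0,"ry": 0,"rz": 0,"grip": 0.6},{"x": 0,"y": 0,"z": 1.8,"rx": 0,"ry": 0,"rz": 0,"grip": 0.6},{"x": 0,"y": 0,"z": 1.8,"rx": 0,"ry": 0,"rz": 0,"grip": 0.6}])

```text
time_s: 34.5
position: [482.1, -320.2, 158.9]
tool_rot: [[0.974, -0.225, 0.0], [-0.225, -0.974, -0.0], [0.0, 0.0, -1.0]]
contact_force: [0.0, -0.5, -0.9]
gripper_width: 58.4
grasp_force: 64.6
```

Emit:
servo_tool(commands=[{"x": 0,"y": 0,"z": 0.15,"rx": 0,"ry": 0,"rz": 0,"grip": 0.6},{"x": 0,"y": 0,"z": 0.35,"rx": 0,"ry": 0,"rz": 0,"grip": 0.6},{"x": 0,"y": 0,"z": 0.35,"rx": 0,"ry": 0,"rz": 0,"grip": 0.6}])

```text
time_s: 34.88
position: [482.6, -320.4, 156.4]
tool_rot: [[0.975, -0.224, 0.002], [-0.224, -0.975, -0.001], [0.002, 0.001, -1.0]]
contact_force: [-0.8, 1.0, 4.4]
gripper_width: 58.2
grasp_force: 64.9
```

Emit:
servo_tool(commands=[{"x": 0,"y": 0,"z": 0,"rx": 0,"ry": 0,"rz": 0,"grip": 0.14},{"x": 0,"y": 0,"z": 0,"rx": 0,"ry": 0,"rz": 0,"grip": 0.14},{"x": 0,"y": 0,"z": 0,"rx": 0,"ry": 0,"rz": 0,"grip": 0.14},{"x": 0,"y": 0,"z": 0,"rx": 0,"ry": 0,"rz": 0,"grip": 0.14}])

```text
time_s: 35.38
position: [482.0, -320.1, 155.2]
tool_rot: [[0.974, -0.225, -0.0], [-0.225, -0.974, 0.0], [-0.0, -0.0, -1.0]]
contact_force: [1.2, 0.0, -0.5]
gripper_width: 73.7
grasp_force: 0.0
```

Emit:
servo_tool(commands=[{"x": 0,"y": 0,"z": -2,"rx": 0,"ry": 0,"rz": 0,"grip": 0.14},{"x": 0,"y": 0,"z": -6,"rx": 0,"ry": 0,"rz": 0,"grip": 0.14},{"x": 0,"y": 0,"z": -11,"rx": 0,"ry": 0,"rz": 0,"grip": 0},{"x": 0.5,"y": 0,"z": -15,"rx": 0,"ry": 0,"rz": 0,"grip": 0},{"x": 1,"y": 0,"z": -16.8,"rx": 0,"ry": 0,"rz": 0,"grip": 0}])

```text
time_s: 36.0
position: [492.5, -322.8, 326.6]
tool_rot: [[0.974, -0.225, 0.005], [-0.225, -0.974, -0.002], [0.005, 0.001, -1.0]]
contact_force: [0.7, 0.1, 0.3]
gripper_width: 85.7
grasp_force: 0.0
```

Emit:
servo_tool(commands=[{"x": 0,"y": 0,"z": 0,"rx": 0,"ry": 0,"rz": 0,"grip": 0},{"x": 0,"y": 0,"z": 0,"rx": 0,"ry": 0,"rz": 0,"grip": 0}])

```text
time_s: 36.25
position: [491.2, -322.0, 321.9]
tool_rot: [[0.974, -0.225, -0.002], [-0.225, -0.974, 0.001], [-0.002, -0.001, -1.0]]
contact_force: [-0.4, -0.1, -1.0]
gripper_width: 85.2
grasp_force: 0.0
```

```bash
python3 chk.py 158 w16; python3 -c "
from h import *
p=onz(load('w8'),197,212,75); print(p); print('D look',go(p[0]+11,p[1]-2.6,323)[0])
s=snap('scene','s16'); print(proj(s,(p[0],p[1],75)))
g=cv2.cvtColor(s['frame'],6); g0=cv2.cvtColor(load('s8')['frame'],6); d=cv2.absdiff(g,g0)[230:300,380:440]; print((d>40).sum())"
```

```text
36.25 [ 491.2 -322.   321.9] yaw -13.0 F [-0.4 -0.1 -1. ] w 85.2 g 0.0 q6 94.0
(324.9, 227.1, 77.4, 84.4, [480.0, -320.7])
pred [322.8 226.2] 85.26322070506134 if 5 high [322.8 228.2]
[423.2 172.1]
D look [-16.6, -46.62, -0.04]
[411.  264.9]
1218
```

Cup C is home. Next is cup D, which may have moved because the scene camera shows a change there.

Emit:
servo_tool(commands=[{"x": -1.8,"y": -5,"z": 0,"rx": 0,"ry": 0,"rz": 0,"grip": 0},{"x": -3.6,"y": -10,"z": 0,"rx": 0,"ry": 0,"rz": 0,"grip": 0},{"x": -5.4,"y": -15,"z": 0,"rx": 0,"ry": 0,"rz": 0,"grip": 0},{"x": -7.2,"y": -20,"z": 0,"rx": 0,"ry": 0,"rz": 0,"grip": 0},{"x": -9,"y": -25,"z": 0,"rx": 0,"ry": 0,"rz": 0,"grip": 0}])

```text
time_s: 36.98
position: [459.4, -57.1, 322.6]
tool_rot: [[0.974, -0.225, -0.001], [-0.225, -0.974, -0.0], [-0.001, 0.001, -1.0]]
contact_force: [1.1, 0.5, -0.0]
gripper_width: 85.3
grasp_force: 0.0
```

Emit:
servo_tool(commands=[{"x": -1.7,"y": -5.5,"z": 0,"rx": 0,"ry": 0,"rz": 0,"grip": 0},{"x": -3.4,"y": -11,"z": 0,"rx": 0,"ry": 0,"rz": 0,"grip": 0},{"x": -5.1,"y": -16.5,"z": 0,"rx": 0,"ry": 0,"rz": 0,"grip": 0},{"x": -7.6,"y": -21.6,"z": 0,"rx": 0,"ry": 0,"rz": 0,"grip": 0},{"x": -7.6,"y": -21.6,"z": 0,"rx": 0,"ry": 0,"rz": 0,"grip": 0}])

```text
time_s: 37.6
position: [433.7, 171.8, 322.3]
tool_rot: [[0.976, -0.219, -0.002], [-0.219, -0.976, -0.001], [-0.001, 0.001, -1.0]]
contact_force: [0.5, -1.3, 0.6]
gripper_width: 85.6
grasp_force: 0.0
```

Emit:
servo_tool(commands=[{"x": 0,"y": 0,"z": 0,"rx": 0,"ry": 0,"rz": 0,"grip": 0},{"x": 0,"y": 0,"z": 0,"rx": 0,"ry": 0,"rz": 0,"grip": 0}])

```text
time_s: 37.85
position: [434.9, 167.9, 323.2]
tool_rot: [[0.974, -0.226, -0.0], [-0.226, -0.974, -0.0], [-0.0, 0.001, -1.0]]
contact_force: [0.4, -0.0, 0.5]
gripper_width: 85.8
grasp_force: 0.0
```

Run:
```python
from h import *
st(); c=snap('wrist','w17'); R=rims(c,75); [print(x,go(*x[4],70)[0]) for x in R]
```

```text
37.85 [434.9 167.9 323.2] yaw -13.1 F [ 0.4 -0.   0.5] w 85.8 g 0.0 q6 36.0
(280.4, 161.0, 43.9, 58.0, [467.5, 198.0]) [2.5, -3.69, 25.32]
```

Cup D was knocked to about (467,198), near the wing. I'll grasp it with the fingers closing along world x (yaw -90°), clear of the wing, after another look from there.

Emit:
servo_tool(commands=[{"x": 2.7,"y": -2.6,"z": 0,"rx": 0,"ry": 0,"rz": 10,"grip": 0},{"x": 2.7,"y": -2.6,"z": 0,"rx": 0,"ry": 0,"rz": 20,"grip": 0},{"x": 2.7,"y": -2.6,"z": 0,"rx": 0,"ry": 0,"rz": 30,"grip": 0},{"x": 2.7,"y": -2.6,"z": 0,"rx": 0,"ry": 0,"rz": 40,"grip": 0},{"x": 2.7,"y": -2.6,"z": 0,"rx": 0,"ry": 0,"rz": 50,"grip": 0}])

```text
time_s: 38.52
position: [467.3, 187.0, 323.4]
tool_rot: [[0.447, -0.894, -0.0], [-0.894, -0.447, -0.0], [0.0, 0.0, -1.0]]
contact_force: [-0.4, 0.7, -0.0]
gripper_width: 85.3
grasp_force: 0.0
```

Emit:
servo_tool(commands=[{"x": 0,"y": 0,"z": 0,"rx": 0,"ry": 0,"rz": 10,"grip": 0},{"x": 0,"y": 0,"z": 0,"rx": 0,"ry": 0,"rz": 20,"grip": 0},{"x": 0,"y": 0,"z": 0,"rx": 0,"ry": 0,"rz": 27,"grip": 0},{"x": 0,"y": 0,"z": 0,"rx": 0,"ry": 0,"rz": 27,"grip": 0},{"x": 0,"y": 0,"z": 0,"rx": 0,"ry": 0,"rz": 27,"grip": 0}])

```text
time_s: 39.15
position: [467.1, 187.6, 323.4]
tool_rot: [[0.001, -1.0, -0.0], [-1.0, -0.001, -0.0], [0.0, 0.0, -1.0]]
contact_force: [1.0, 0.0, 0.4]
gripper_width: 85.5
grasp_force: 0.0
```

Run:
```python
from h import *
st(); c=snap('wrist','w18'); R=rims(c,75); [print(x,go(*x[4],70)[0]) for x in R]
g=cv2.cvtColor(c['frame'],6)
h=cv2.HoughCircles(cv2.medianBlur(g,3),cv2.HOUGH_GRADIENT,1,30,param1=120,param2=30,minRadius=26,maxRadius=42)
print(h)
# wing: dark pixels projected to z=142
m=((g<45)*255).astype(np.uint8)[:300]; n,l,s,ce=cv2.connectedComponentsWithStats(m)
for i in range(1,n):
    if s[i][4]>300: print(s[i],[onz(c,u,v,142).tolist() for u,v in ((s[i][0],s[i][1]),(s[i][0]+s[i][2],s[i][1]+s[i][3]))])
```

```text
39.15 [467.1 187.6 323.4] yaw -90.0 F [1.  0.  0.4] w 85.5 g 0.0 q6 -40.0
(331.0, 208.4, 65.1, 66.9, [459.7, 204.9]) [-1.71, 0.74, 25.34]
[[[330.5 207.5  31.5]
  [235.5 112.5  30.2]]]
[   0    0  191  111 8882] [[675.7, 50.9], [558.3, 119.9]]
[206  88  58  55 452] [[546.8, 104.8], [508.6, 141.6]]
[213  92  43  43 347] [[542.2, 107.4], [514.1, 136.1]]
[   0  171  220   42 5244] [[699.1, 161.5], [543.1, 192.5]]
[411 270  35  30 848] [[399.2, 237.6], [370.2, 262.9]]
```

Run:
```python
from h import *
c=load('w8'); g=cv2.cvtColor(c['frame'],6)
m=((g<60)*255).astype(np.uint8)[85:180,0:110]; n,l,s,ce=cv2.connectedComponentsWithStats(m)
for i in range(1,n):
    if s[i][4]>150:
        ys,xs=np.where(l==i); k=np.argmax(xs+ys); print(s[i],(xs[k],ys[k]+85),[onz(c,xs[k],ys[k]+85,z).tolist() for z in (142,120)])
ys=[( int(v), [int(x) for x in g[v,50:95:3]]) for v in range(150,175,5)]; print(ys)
c=load('w3'); print(onz(c,400,345,142),onz(c,400,345,131), onz(c,408,340,142), onz(c,388,350,142))
print(r.state()['q'].round(0))
```

```text
[   0    7   86   77 1820] (np.int64(84), np.int64(161)) [[488.2, 253.6], [485.6, 265.9]]
[(150, [91, 21, 200, 24, 23, 15, 10, 9, 10, 78, 135, 129, 132, 135, 93]), (155, [133, 135, 12, 150, 74, 29, 18, 6, 9, 5, 3, 92, 60, 60, 59]), (160, [136, 135, 136, 82, 40, 202, 27, 23, 6, 8, 5, 3, 60, 65, 64]), (165, [131, 141, 133, 141, 69, 7, 10, 7, 7, 2, 53, 64, 64, 65, 63]), (170, [130, 134, 144, 61, 61, 63, 63, 63, 64, 61, 64, 62, 59, 62, 61])]
[486.9 267.9] [480.6 265. ] [489.  265.8] [484.7 271.3]
[ 40.   7.  -9.  -0. -74. -40.]
```

Emit:
servo_tool(commands=[{"x": -1.7,"y": 0.75,"z": 0,"rx": 0,"ry": 0,"rz": 10,"grip": 0},{"x": -1.7,"y": 0.75,"z": 2,"rx": 0,"ry": 0,"rz": 20,"grip": 0},{"x": -1.7,"y": 0.75,"z": 5,"rx": 0,"ry": 0,"rz": 29,"grip": 0},{"x": -1.7,"y": 0.75,"z": 10,"rx": 0,"ry": 0,"rz": 29,"grip": 0},{"x": -1.7,"y": 0.75,"z": 13,"rx": 0,"ry": 0,"rz": 29,"grip": 0}])

```text
time_s: 39.83
position: [458.6, 204.6, 191.2]
tool_rot: [[-0.484, -0.875, -0.002], [-0.875, 0.484, -0.001], [0.002, 0.001, -1.0]]
contact_force: [-0.1, 1.1, 0.7]
gripper_width: 85.2
grasp_force: 0.0
```

Emit:
servo_tool(commands=[{"x": 0,"y": 0,"z": 4,"rx": 0,"ry": 0,"rz": 0,"grip": 0},{"x": 0,"y": 0,"z": 8,"rx": 0,"ry": 0,"rz": 0,"grip": 0},{"x": 0,"y": 0,"z": 11,"rx": 0,"ry": 0,"rz": 0,"grip": 0},{"x": 0,"y": 0,"z": 12.2,"rx": 0,"ry": 0,"rz": 0,"grip": 0},{"x": 0,"y": 0,"z": 12.2,"rx": 0,"ry": 0,"rz": 0,"grip": 0}])

```text
time_s: 40.45
position: [459.5, 205.2, 71.2]
tool_rot: [[-0.484, -0.875, -0.001], [-0.875, 0.484, -0.001], [0.001, 0.0, -1.0]]
contact_force: [0.1, -0.5, 0.1]
gripper_width: 85.3
grasp_force: 0.0
```

Emit:
servo_tool(commands=[{"x": 0,"y": 0,"z": 0,"rx": 0,"ry": 0,"rz": 0,"grip": 0.15},{"x": 0,"y": 0,"z": 0,"rx": 0,"ry": 0,"rz": 0,"grip": 0.6},{"x": 0,"y": 0,"z": 0,"rx": 0,"ry": 0,"rz": 0,"grip": 0.6},{"x": 0,"y": 0,"z": 0,"rx": 0,"ry": 0,"rz": 0,"grip": 0.6}])

```text
time_s: 40.95
position: [460.2, 206.0, 73.4]
tool_rot: [[-0.484, -0.875, 0.003], [-0.875, 0.484, 0.002], [-0.003, -0.001, -1.0]]
contact_force: [-1.3, -0.2, 5.9]
gripper_width: 58.0
grasp_force: 63.0
```

Emit:
servo_tool(commands=[{"x": 0,"y": 0,"z": -1,"rx": 0,"ry": 0,"rz": 0,"grip": 0.6},{"x": 0,"y": 0,"z": -4,"rx": 0,"ry": 0,"rz": 0,"grip": 0.6},{"x": 0,"y": 0,"z": -9,"rx": 0,"ry": 0,"rz": 0,"grip": 0.6},{"x": 0,"y": 0,"z": -15,"rx": 0,"ry": 0,"rz": 0,"grip": 0.6},{"x": 0,"y": 0,"z": -21,"rx": 0,"ry": 0,"rz": 0,"grip": 0.6}])

```text
time_s: 41.58
position: [458.9, 204.8, 284.2]
tool_rot: [[-0.485, -0.875, 0.001], [-0.875, 0.485, 0.001], [-0.001, -0.0, -1.0]]
contact_force: [2.1, 0.7, -0.3]
gripper_width: 57.8
grasp_force: 64.3
```

Run:
```python
from h import *
st(); print(go(481.0,-319.5,285,-13))
```

```text
41.58 [458.9 204.8 284.2] yaw -119.0 F [ 2.1  0.7 -0.3] w 57.8 g 64.3 q6 -72.0
([44.8, -27.34, -0.13], np.float64(-106.0))
```

Emit:
servo_tool(commands=[{"x": 3,"y": -1.8,"z": 0,"rx": 0,"ry": 0,"rz": 0,"grip": 0.6},{"x": 7,"y": -4.2,"z": 0,"rx": 0,"ry": 0,"rz": 0,"grip": 0.6},{"x": 12,"y": -7.3,"z": 0,"rx": 0,"ry": 0,"rz": 0,"grip": 0.6},{"x": 17,"y": -10.4,"z": 0,"rx": 0,"ry": 0,"rz": 0,"grip": 0.6},{"x": 22,"y": -13.4,"z": 0,"rx": 0,"ry": 0,"rz": 0,"grip": 0.6}])

```text
time_s: 42.2
position: [469.5, -53.9, 282.4]
tool_rot: [[-0.484, -0.875, 0.002], [-0.875, 0.484, 0.0], [-0.001, -0.001, -1.0]]
contact_force: [1.9, 0.1, -2.1]
gripper_width: 57.5
grasp_force: 64.3
```

Emit:
servo_tool(commands=[{"x": 5,"y": -3,"z": 0,"rx": 0,"ry": 0,"rz": -8,"grip": 0.6},{"x": 10,"y": -6.1,"z": 0,"rx": 0,"ry": 0,"rz": -17,"grip": 0.6},{"x": 15,"y": -9.2,"z": 0,"rx": 0,"ry": 0,"rz": -26,"grip": 0.6},{"x": 19.5,"y": -11.9,"z": 0,"rx": 0,"ry": 0,"rz": -35,"grip": 0.6},{"x": 22.8,"y": -13.9,"z": 0,"rx": 0,"ry": 0,"rz": -44,"grip": 0.6}])

```text
time_s: 42.82
position: [480.4, -321.1, 281.9]
tool_rot: [[0.262, -0.965, 0.0], [-0.965, -0.262, -0.0], [0.0, -0.0, -1.0]]
contact_force: [0.6, 0.7, -0.6]
gripper_width: 57.8
grasp_force: 64.3
```

Emit:
servo_tool(commands=[{"x": 0,"y": 0,"z": 0,"rx": 0,"ry": 0,"rz": -10,"grip": 0.6},{"x": 0,"y": 0,"z": 0,"rx": 0,"ry": 0,"rz": -20,"grip": 0.6},{"x": 0,"y": 0,"z": 0,"rx": 0,"ry": 0,"rz": -30,"grip": 0.6},{"x": 0,"y": 0,"z": 0,"rx": 0,"ry": 0,"rz": -40,"grip": 0.6},{"x": 0,"y": 0,"z": 0,"rx": 0,"ry": 0,"rz": -50,"grip": 0.6}])

```text
time_s: 43.45
position: [480.7, -318.8, 282.1]
tool_rot: [[0.909, -0.417, 0.001], [-0.417, -0.909, 0.0], [0.0, -0.0, -1.0]]
contact_force: [-0.2, -0.0, -1.2]
gripper_width: 57.3
grasp_force: 64.3
```

Emit:
servo_tool(commands=[{"x": 0,"y": 0,"z": 0,"rx": 0,"ry": 0,"rz": -10,"grip": 0.6},{"x": 0,"y": 0,"z": 0,"rx": 0,"ry": 0,"rz": -12,"grip": 0.6},{"x": 0,"y": 0,"z": 0,"rx": 0,"ry": 0,"rz": -12,"grip": 0.6},{"x": 0,"y": 0,"z": 0,"rx": 0,"ry": 0,"rz": -12,"grip": 0.6}])

```text
time_s: 43.95
position: [481.0, -318.9, 281.5]
tool_rot: [[0.974, -0.226, 0.0], [-0.226, -0.974, 0.0], [0.0, -0.0, -1.0]]
contact_force: [0.2, -0.4, -1.1]
gripper_width: 57.7
grasp_force: 64.3
```

Run:
```python
from h import *
st(); print(go(481.5,-319.7,203,-13))
```

```text
43.95 [ 481.  -318.9  281.5] yaw -13.1 F [ 0.2 -0.4 -1.1] w 57.7 g 64.3 q6 94.0
([0.06, 0.07, 7.85], np.float64(-0.1))
```

Emit:
servo_tool(commands=[{"x": 0.05,"y": 0.07,"z": 4,"rx": 0,"ry": 0,"rz": 0,"grip": 0.6},{"x": 0.05,"y": 0.07,"z": 7,"rx": 0,"ry": 0,"rz": 0,"grip": 0.6},{"x": 0.05,"y": 0.07,"z": 7.85,"rx": 0,"ry": 0,"rz": 0,"grip": 0.6},{"x": 0.05,"y": 0.07,"z": 7.85,"rx": 0,"ry": 0,"rz": 0,"grip": 0.6}])

```text
time_s: 44.45
position: [481.7, -319.9, 203.1]
tool_rot: [[0.974, -0.225, -0.0], [-0.225, -0.974, -0.0], [-0.0, 0.0, -1.0]]
contact_force: [-0.0, 0.1, 0.9]
gripper_width: 58.1
grasp_force: 64.3
```

Emit:
servo_tool(commands=[{"x": 0,"y": 0,"z": 0.7,"rx": 0,"ry": 0,"rz": 0,"grip": 0.6},{"x": 0,"y": 0,"z": 1.3,"rx": 0,"ry": 0,"rz": 0,"grip": 0.6},{"x": 0,"y": 0,"z": 1.7,"rx": 0,"ry": 0,"rz": 0,"grip": 0.6},{"x": 0,"y": 0,"z": 1.8,"rx": 0,"ry": 0,"rz": 0,"grip": 0.6},{"x": 0,"y": 0,"z": 1.8,"rx": 0,"ry": 0,"rz": 0,"grip": 0.6}])

```text
time_s: 45.08
position: [481.5, -319.8, 185.0]
tool_rot: [[0.974, -0.225, 0.0], [-0.225, -0.974, -0.0], [0.0, 0.0, -1.0]]
contact_force: [-0.0, -0.3, -1.7]
gripper_width: 57.9
grasp_force: 64.3
```

Emit:
servo_tool(commands=[{"x": 0,"y": 0,"z": 0.15,"rx": 0,"ry": 0,"rz": 0,"grip": 0.6},{"x": 0,"y": 0,"z": 0.35,"rx": 0,"ry": 0,"rz": 0,"grip": 0.6},{"x": 0,"y": 0,"z": 0.35,"rx": 0,"ry": 0,"rz": 0,"grip": 0.6}])

```text
time_s: 45.45
position: [481.9, -320.0, 182.4]
tool_rot: [[0.975, -0.224, 0.001], [-0.224, -0.975, -0.001], [0.002, 0.001, -1.0]]
contact_force: [0.3, 0.5, 3.8]
gripper_width: 57.9
grasp_force: 64.7
```

Emit:
servo_tool(commands=[{"x": 0,"y": 0,"z": 0,"rx": 0,"ry": 0,"rz": 0,"grip": 0.14},{"x": 0,"y": 0,"z": 0,"rx": 0,"ry": 0,"rz": 0,"grip": 0.14},{"x": 0,"y": 0,"z": 0,"rx": 0,"ry": 0,"rz": 0,"grip": 0.14},{"x": 0,"y": 0,"z": 0,"rx": 0,"ry": 0,"rz": 0,"grip": 0.14}])

```text
time_s: 45.95
position: [481.4, -319.7, 181.2]
tool_rot: [[0.974, -0.225, -0.0], [-0.225, -0.974, 0.0], [-0.0, -0.0, -1.0]]
contact_force: [0.6, 0.0, 0.6]
gripper_width: 73.5
grasp_force: 0.0
```

Emit:
servo_tool(commands=[{"x": 0,"y": 0,"z": -2,"rx": 0,"ry": 0,"rz": 0,"grip": 0.14},{"x": 0,"y": 0,"z": -6,"rx": 0,"ry": 0,"rz": 0,"grip": 0.14},{"x": 0,"y": 0,"z": -10,"rx": 0,"ry": 0,"rz": 0,"grip": 0},{"x": 0.5,"y": 0,"z": -13,"rx": 0,"ry": 0,"rz": 0,"grip": 0},{"x": 1,"y": 0,"z": -14.2,"rx": 0,"ry": 0,"rz": 0,"grip": 0}])

```text
time_s: 46.58
position: [491.8, -322.2, 325.5]
tool_rot: [[0.974, -0.225, 0.003], [-0.225, -0.974, -0.001], [0.004, 0.0, -1.0]]
contact_force: [-0.2, -0.4, -0.2]
gripper_width: 85.2
grasp_force: 0.0
```

Emit:
servo_tool(commands=[{"x": 0,"y": 0,"z": 0,"rx": 0,"ry": 0,"rz": 0,"grip": 0},{"x": 0,"y": 0,"z": 0,"rx": 0,"ry": 0,"rz": 0,"grip": 0}])

```text
time_s: 46.82
position: [490.6, -321.6, 321.4]
tool_rot: [[0.974, -0.225, -0.003], [-0.225, -0.974, 0.002], [-0.003, -0.001, -1.0]]
contact_force: [-0.3, 1.3, 0.1]
gripper_width: 85.4
grasp_force: 0.0
```

```bash
python3 chk.py 184 w19
python3 - <<'E'
from h import *
# fixed-camera check: rim ellipse of top cup, from difference images
for n in ('scene','side'):
    c=snap(n,n+'19'); f=c['frame']; p=proj(c,(481,-319.5,184)); print(n,'pred rim',p,'foot of top',proj(c,(481,-319.5,158)))
    u,v=p.astype(int); b=cv2.cvtColor(f,6)
    print([int(x) for x in b[v-22:v+46:2,u]])
E
```

```text
46.83 [ 490.6 -321.6  321.4] yaw -13.0 F [-0.3  1.3  0.1] w 85.4 g 0.0 q6 94.0
(326.2, 239.0, 79.2, 90.0, [478.8, -320.9])
pred [323.3 236.3] 93.08048432405151 if 5 high [323.3 238.7]
scene pred rim [217.2 173.4] foot of top [218.6 181.7]
[80, 113, 117, 105, 74, 59, 65, 135, 141, 114, 114, 118, 117, 116, 117, 113, 110, 110, 110, 111, 113, 107, 108, 110, 111, 109, 109, 107, 107, 108, 108, 112, 111, 107]
side pred rim [389.  262.3] foot of top [388.4 270.7]
[174, 179, 123, 58, 52, 84, 173, 169, 124, 127, 127, 129, 126, 123, 127, 166, 118, 120, 117, 175, 122, 122, 121, 176, 118, 117, 120, 153, 116, 120, 117, 192, 122, 122]
```

Run:
```python
from h import *
c=load('side19'); b=cv2.cvtColor(c['frame'],6).astype(float); u=389
col=b[255:330,u-3:u+4].mean(1); 
pk=[i for i in range(1,74) if col[i]>140 and col[i]>=col[i-1] and col[i]>col[i+1]]
print([round(255+float(np.average(range(i-2,i+3),weights=np.clip(col[i-2:i+3]-118,0,None))),2) for i in pk])
d=c['extrinsics'][:3,2].copy(); d[2]=0; d/=np.linalg.norm(d)
print([proj(c,np.array([481,-319.5,z])-31*d)[1] for z in (184,158,132,106,80)])
```

```text
[269.31, 278.33, 286.37, 294.42, 302.4]
[np.float64(269.6), np.float64(278.2), np.float64(286.5), np.float64(294.7), np.float64(302.7)]
```

All five rim lines are evenly spaced and match the prediction, so every cup is home. Next I'll turn the light down, pushing the wing from its right side.

Emit:
servo_tool(commands=[{"x": -0.9,"y": -5.4,"z": 0,"rx": 0,"ry": 0,"rz": 0,"grip": 1},{"x": -1.8,"y": -10.9,"z": 0,"rx": 0,"ry": 0,"rz": 0,"grip": 1},{"x": -2.8,"y": -16.4,"z": 0,"rx": 0,"ry": 0,"rz": 0,"grip": 1},{"x": -3.7,"y": -21.9,"z": 0,"rx": 0,"ry": 0,"rz": 0,"grip": 1},{"x": -4.7,"y": -27.4,"z": 0,"rx": 0,"ry": 0,"rz": 0,"grip": 1}])

```text
time_s: 47.6
position: [506.6, -42.7, 323.0]
tool_rot: [[0.974, -0.225, -0.001], [-0.225, -0.974, -0.0], [-0.0, 0.0, -1.0]]
contact_force: [1.2, -0.4, 0.6]
gripper_width: 0.1
grasp_force: 0.0
```

Emit:
servo_tool(commands=[{"x": -0.9,"y": -5.4,"z": 0,"rx": 0,"ry": 0,"rz": -6,"grip": 1},{"x": -1.8,"y": -10.9,"z": 0,"rx": 0,"ry": 0,"rz": -12,"grip": 1},{"x": -2.8,"y": -16.4,"z": 0,"rx": 0,"ry": 0,"rz": -18,"grip": 1},{"x": -3.7,"y": -21.9,"z": 0,"rx": 0,"ry": 0,"rz": -20,"grip": 1},{"x": -4.7,"y": -27.4,"z": 0,"rx": 0,"ry": 0,"rz": -20,"grip": 1}])

```text
time_s: 48.22
position: [522.4, 234.8, 323.0]
tool_rot: [[0.992, 0.122, -0.0], [0.122, -0.992, -0.001], [-0.001, 0.0, -1.0]]
contact_force: [0.1, -0.3, -0.7]
gripper_width: -0.2
grasp_force: 0.0
```

Emit:
servo_tool(commands=[{"x": 0,"y": 0,"z": 0,"rx": 0,"ry": 0,"rz": 0,"grip": 1},{"x": 0,"y": 0,"z": 0,"rx": 0,"ry": 0,"rz": 0,"grip": 1}])

```text
time_s: 48.48
position: [522.5, 233.0, 322.7]
tool_rot: [[0.992, 0.123, -0.001], [0.123, -0.992, -0.001], [-0.001, 0.001, -1.0]]
contact_force: [-0.1, 0.5, 0.4]
gripper_width: -0.1
grasp_force: 0.0
```

Run:
```python
from h import *
st(); c=snap('wrist','w20')
a=np.radians(6); ex=np.array([np.cos(a),np.sin(a)]);ey=np.array([-ex[1],ex[0]]); ax=np.array([555,312.])
def fp(th,rad,back):
    d=np.array([-np.cos(.55-th),np.sin(.55-th)]); n=np.array([-d[1],d[0]])
    return ax+rad*(d[0]*ex+d[1]*ey)-back*(n[0]*ex+n[1]*ey)
print('tip up',fp(1.1,90,0),proj(c,[*fp(1.1,90,0),142]),proj(c,[*ax,142]))
s=np.array(go(*fp(1.1,74,-45),134)[0]); print('start',fp(1.1,74,-45),s)
for th in (1.1,.9,.7,.5,.3,.15,0): p=fp(th,74,-20); print(th,p.round(0),(np.array(go(*p,134)[0])-s).round(2))
g=cv2.cvtColor(c['frame'],6); m=((g<40)*255).astype(np.uint8)[:330]; n,l,S,ce=cv2.connectedComponentsWithStats(m)
for i in range(1,n):
    if S[i][4]>300:
        ys,xs=np.where(l==i); k=np.argmax(ys); print(S[i],'lowest',xs[k],ys[k],onz(c,xs[k],ys[k],142))
```

```text
48.48 [522.5 233.  322.7] yaw 7.0 F [-0.1  0.5  0.4] w -0.1 g 0.0 q6 57.0
tip up [483.61032504 257.19567254] [284.7 252.2] [217.3 148.6]
start [523.70398654 231.24382661] [ 0.11  0.11 18.91]
1.1 [508. 251.] [-1.27 -2.15  0.  ]
0.9 [497. 262.] [-2.25 -3.32  0.  ]
0.7 [488. 274.] [-2.98 -4.67  0.  ]
0.5 [482. 288.] [-3.43 -6.13  0.  ]
0.3 [479. 303.] [-3.57 -7.66  0.  ]
0.15 [478. 314.] [-3.48 -8.8  -0.01]
0 [480. 326.] [-3.22 -9.92 -0.01]
[   0    0  113   39 1923] lowest 81 38 [616.  404.8]
[ 443    0   81  122 5646] lowest 484 121 [596.6 129.1]
[ 570    0   63   80 1708] lowest 580 79 [631.5  70.9]
[620 107  20  49 476] lowest 636 155 [586.9  16.4]
[ 188  164   91   88 1619] lowest 265 251 [482.7 272.1]
[318 286  11  44 438] lowest 318 329 [421.9 224.3]
[279 299  24  31 564] lowest 279 329 [418.1 255.4]
[343 300  25  30 573] lowest 347 329 [424.7 201.2]
[228 310  33  20 525] lowest 228 329 [413.1 296. ]
```

Emit:
servo_tool(commands=[{"x": 0.1,"y": 0.1,"z": 5,"rx": 0,"ry": 0,"rz": 0,"grip": 1},{"x": 0.1,"y": 0.1,"z": 10,"rx": 0,"ry": 0,"rz": 0,"grip": 1},{"x": 0.1,"y": 0.1,"z": 15,"rx": 0,"ry": 0,"rz": 0,"grip": 1},{"x": 0.1,"y": 0.1,"z": 18.9,"rx": 0,"ry": 0,"rz": 0,"grip": 1},{"x": 0.1,"y": 0.1,"z": 18.9,"rx": 0,"ry": 0,"rz": 0,"grip": 1}])

```text
time_s: 49.15
position: [522.4, 229.7, 131.9]
tool_rot: [[0.993, 0.12, -0.006], [0.12, -0.993, -0.004], [-0.006, 0.004, -1.0]]
contact_force: [0.4, 0.4, 1.1]
gripper_width: -0.0
grasp_force: 0.0
```

Emit:
servo_tool(commands=[{"x": -1.2,"y": -2.5,"z": 0,"rx": 0,"ry": 0,"rz": 0,"grip": 1},{"x": -2.1,"y": -4,"z": 0,"rx": 0,"ry": 0,"rz": 0,"grip": 1},{"x": -2.9,"y": -5.4,"z": 0,"rx": 0,"ry": 0,"rz": 0,"grip": 1},{"x": -3.4,"y": -6.8,"z": 0,"rx": 0,"ry": 0,"rz": 0,"grip": 1},{"x": -3.6,"y": -8.2,"z": 0,"rx": 0,"ry": 0,"rz": 0,"grip": 1}])

```text
time_s: 49.78
position: [477.7, 309.9, 134.7]
tool_rot: [[0.992, 0.122, 0.0], [0.122, -0.992, -0.0], [0.0, 0.0, -1.0]]
contact_force: [0.6, -0.4, 0.9]
gripper_width: 0.2
grasp_force: 0.6
```

Emit:
servo_tool(commands=[{"x": 0.1,"y": -0.7,"z": 0,"rx": 0,"ry": 0,"rz": 0,"grip": 1},{"x": 0.1,"y": -1.2,"z": 0,"rx": 0,"ry": 0,"rz": 0,"grip": 1},{"x": 0.2,"y": -1.7,"z": 0,"rx": 0,"ry": 0,"rz": 0,"grip": 1},{"x": 0.2,"y": -1.7,"z": 0,"rx": 0,"ry": 0,"rz": 0,"grip": 1}])

```text
time_s: 50.28
position: [478.1, 326.7, 134.2]
tool_rot: [[0.993, 0.122, -0.0], [0.122, -0.993, 0.0], [-0.0, -0.0, -1.0]]
contact_force: [-0.1, 0.3, -0.2]
gripper_width: -0.1
grasp_force: 0.0
```

No stop yet, so I'll push on in small steps until the force rises.

Emit:
servo_tool(commands=[{"x": 0.1,"y": -0.3,"z": 0,"rx": 0,"ry": 0,"rz": 0,"grip": 1},{"x": 0.15,"y": -0.6,"z": 0,"rx": 0,"ry": 0,"rz": 0,"grip": 1},{"x": 0.15,"y": -0.6,"z": 0,"rx": 0,"ry": 0,"rz": 0,"grip": 1}])

```text
time_s: 50.65
position: [478.9, 332.7, 134.4]
tool_rot: [[0.993, 0.122, 0.0], [0.122, -0.993, 0.0], [0.0, -0.0, -1.0]]
contact_force: [0.0, -0.0, 0.4]
gripper_width: 0.2
grasp_force: 0.1
```

Emit:
servo_tool(commands=[{"x": 0.1,"y": -0.3,"z": 0,"rx": 0,"ry": 0,"rz": 0,"grip": 1},{"x": 0.15,"y": -0.5,"z": 0,"rx": 0,"ry": 0,"rz": 0,"grip": 1},{"x": 0.15,"y": -0.5,"z": 0,"rx": 0,"ry": 0,"rz": 0,"grip": 1}])

```text
time_s: 51.02
position: [479.5, 336.6, 134.3]
tool_rot: [[0.993, 0.122, -0.001], [0.122, -0.993, -0.002], [-0.001, 0.002, -1.0]]
contact_force: [1.8, -4.7, 0.8]
gripper_width: 0.2
grasp_force: 2.0
```

Run:
```python
from h import *
st(); c=snap('wrist','w21'); s=snap('scene','s21'); print('brightness',load('scene0')['frame'].mean(),load('s16')['frame'].mean(),s['frame'].mean())
g=cv2.cvtColor(c['frame'],6); m=((g<45)*255).astype(np.uint8)[:360]; n,l,S,ce=cv2.connectedComponentsWithStats(m)
for i in range(1,n):
    if S[i][4]>400:
        ys,xs=np.where(l==i); k=np.argmax(ys); print(S[i],'lowest',xs[k],ys[k],onz(c,xs[k],ys[k],142))
```

```text
51.02 [479.5 336.6 134.3] yaw 7.0 F [ 1.8 -4.7  0.8] w 0.2 g 2.0 q6 46.0
brightness 119.49791666666667 122.33618381076388 121.37718858506945
[  233   138   238   222 12289] lowest 244 359 [471.6 360.8]
[187 346  56  14 540] lowest 187 359 [469.5 378.6]
```

Emit:
servo_tool(commands=[{"x": 0.1,"y": -0.2,"z": 0,"rx": 0,"ry": 0,"rz": 0,"grip": 1},{"x": 0.1,"y": -0.35,"z": 0,"rx": 0,"ry": 0,"rz": 0,"grip": 1},{"x": 0.1,"y": -0.35,"z": 0,"rx": 0,"ry": 0,"rz": 0,"grip": 1}])

```text
time_s: 51.5
position: [479.5, 337.3, 134.1]
tool_rot: [[0.993, 0.121, -0.004], [0.121, -0.993, -0.008], [-0.005, 0.007, -1.0]]
contact_force: [0.9, -12.2, 3.8]
gripper_width: -0.1
grasp_force: 5.2
```

Emit:
servo_tool(commands=[{"x": -0.3,"y": 3,"z": 0,"rx": 0,"ry": 0,"rz": 0,"grip": 1},{"x": -1,"y": 4,"z": -5,"rx": 0,"ry": 0,"rz": 0,"grip": 1},{"x": -1,"y": 3,"z": -11,"rx": 0,"ry": 0,"rz": 0,"grip": 1},{"x": -1,"y": 1,"z": -17,"rx": 0,"ry": 0,"rz": 0,"grip": 1},{"x": -1,"y": 1,"z": -17,"rx": 0,"ry": 0,"rz": 0,"grip": 1}])

```text
time_s: 52.12
position: [473.4, 333.6, 310.8]
tool_rot: [[0.992, 0.124, 0.01], [0.124, -0.992, 0.011], [0.012, -0.01, -1.0]]
contact_force: [-0.2, 0.7, -0.6]
gripper_width: -0.2
grasp_force: 0.0
```

Emit:
servo_tool(commands=[{"x": 0,"y": 0,"z": 0,"rx": 0,"ry": 0,"rz": 0,"grip": 1},{"x": 0,"y": 0,"z": 0,"rx": 0,"ry": 0,"rz": 0,"grip": 1}])

```text
time_s: 52.38
position: [471.1, 329.9, 302.7]
tool_rot: [[0.993, 0.122, -0.002], [0.122, -0.993, -0.002], [-0.002, 0.001, -1.0]]
contact_force: [0.7, 0.5, 0.6]
gripper_width: -0.1
grasp_force: 0.0
```

Run:
```python
from h import *
st(); c=snap('wrist','w22')
T=lambda u,v,k:onz(k,u,v,142)
def wing(k,w):
    g=cv2.cvtColor(k['frame'],6)[:260]; m=((g<40)*255).astype(np.uint8); n,l,S,ce=cv2.connectedComponentsWithStats(m)
    for i in range(1,n):
        if 300<S[i][4]<6000:
            ys,xs=np.where(l==i); j=np.argmax(ys); print(w,S[i],'tip',xs[j],ys[j],onz(k,xs[j],ys[j],142))
wing(load('w2'),'w2'); wing(c,'now')
c=snap('side','side22'); b=cv2.cvtColor(c['frame'],6).astype(float); u=389
col=b[255:330,u-3:u+4].mean(1); pk=[i for i in range(1,74) if col[i]>140 and col[i]>=col[i-1] and col[i]>col[i+1]]
print([255+i for i in pk])
```

```text
52.38 [471.1 329.9 302.7] yaw 7.0 F [0.7 0.5 0.6] w -0.1 g 0.0 q6 46.0
w2 [  0   0  32  22 472] tip 0 21 [565.6 538.7]
w2 [ 603    0   37   88 2391] tip 636 87 [577.5 144.2]
w2 [ 291  101   88  110 1070] tip 299 210 [471.5 346.4]
w2 [536 113  40  31 334] tip 548 143 [536.7 189.8]
now [  0   0  33  24 527] tip 0 23 [565.6 539.5]
now [ 600    0   40   87 1340] tip 635 86 [577.7 142.9]
now [ 274  101  104  101 1056] tip 282 201 [476.  358.5]
now [516 110  66  40 375] tip 542 149 [531.9 191.1]
now [534 113  40  30 334] tip 547 142 [536.8 189. ]
[256, 261, 263, 265, 269, 278, 286, 294, 302]
```

The wing is at its off stop (12 N, tip further left than at the start) and the stack is unchanged. I'll hand it in.

```bash
python3 -c "
from rig import r
print(r.close_job())"
```

```text
the job is handed in; nothing more can be done
None
```

The job is done and handed in at 52 s: the light went to its full-up stop and later back to its off stop, both clips are flipped down, the lid lies flat on the middle of the mat, and all four loose cups are nested fully home on the fixed cup in the open crate.

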